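Pack and latch the field sample case

ROBOT

A 6-joint arm with a two-finger parallel gripper is mounted at the origin on a cart in front of the work surface, level with it; the furniture and walls round the work are solid. World frame = base frame: x ahead of the robot, y to its left, z up, the work surface at z = 0. Lengths are in m, angles in rad, forces in N, time in s.
With the tool pointing down it reaches from about 0.275 to 0.975 m from the base axis. Payload 8.4 kg.
Tool frame: the origin (TCP) lies on the centre line of the jaws, within the pads' length; the fingertips stand tcp_to_tips ahead of it and the grasp point (between the pads) lies 8 mm behind it (tcp_to_tips is the distance from the TCP to the fingertips, in m); z points along the fingers, y is the line along which they close (so a half turn about z gives the same grasp; the last joint's range is limited). The gripper opens to 92 mm and grips with 3 to 60 N. Pads are 20 mm wide; open, the fingers measure 128 mm over their backs; the gripper's body (75 mm by 189 mm) begins 69 mm behind the grasp point.
Start: joints at [-1.204, 0.353, 1.633, -0, 1.155, -0.002], TCP at [0.225, -0.583, 0.226] pointing down, gripper open.
Joint ranges: [-2.63, 2.63], [-0.92, 2.1], [0.06, 2.66], [-1.3, 4.44], [0, 2.69], [-3.02, 3.02]. Speed limits (rad/s): [2.22, 2.22, 2.79, 3.14, 3.14, 3.14].

INTERFACE

Orientations are given as a 3x3 rotation matrix whose columns are the frame's x, y, z axes.
In Python, from workcell import * gives the robot as it stands.
- The arm moves only by the tool jog_arm, never from a script. Its argument "increments" is one flat list of numbers, 6 for each row, row after row: the shift along the world's x, y, z in mm, then the turn, a rotation vector about the world's x, y, z in rad. In form: [tx, ty, tz, ax, ay, az, tx, ty, tz, ax, ay, az, ...]. A call has 1 to 5 rows; each row is the pose to reach, as a shift and turn from the pose commanded when the call began; what a row does not reach only later rows make up. A row lasts 1/12 s, in which the tool goes at most 41.7 mm and 7.16 degrees, less where a joint would pass 70% of its speed; a pose out of reach is approached as far as the arm can. A call with a gripper value outside its range is refused whole. "claw" is the finger opening in mm, from 0 to 91.9, set as the call begins (left out, the last holds). The fingers move at their own pace and stop on an object; "force" is the grip in N (left out, the last holds). Time passes only in rows, so rows that repeat a pose let the fingers close. It gives the time, the measured TCP pose, the force, the opening and the grip force at its end, in the units of the state.
- get_obs(): the state, without advancing time (a new reading comes with each control period).
- grab_frame(name): name is "scene" or "top" or "wrist"; returns a dict with "image" (384x512x3 uint8, blue, green, red), "fov_y" (degrees; the focal length in pixels is half the picture's height over the tangent of half this angle, whatever the lens; pixels are square), "cx", "cy" (the principal point, pixels), "R" (3x3) and "t" (3): a world point X has camera coordinates R X + t. Camera axes: x right, y down, z forward; pixel columns grow to the right and rows downward; lengths in m; the calibration is good to about 2 mm. A picture is of the moment at which its call begins. There is no depth.
- finish_job(): hands the job in; it is judged then, once.
The state is a dict: "clock": time; "joint_positions": joint angles; "qvel": joint speeds; "tau": joint torques, N m; "tool_pos": TCP position; "eef_rot": TCP orientation; "force": force on the tool from outside, world axes, zero at the start; "ft_torque": the same for the moment, N m; "gripper_width": finger opening in m; "grip_force": force on a finger pad.
Only numpy, scipy, OpenCV 4.12 (cv2) and the standard library are available. Lean on these libraries where they do the work, as an engineer would, in place of code of your own. Each camera call takes 0.05 s, during which the arm holds its last target. There are 200 camera calls.

TASK

Pack the small grey field case for the farm round: lift its draw latch until the hook is free, take the lid out from under the rear lip, and stand every loose dropper bottle from the right of the bench upright inside. Then put the lid back, rear edge under the lip and lying flat on its seat all round, and close the latch over its keeper again. Leave the rest of the bench as it is, the red-capped sample pot and the tape roll included.

Things in the scene. Friction and masses are not known exactly. Their poses are not given: they have to be found in the camera images.
- case: open-topped grey plastic case, fixed on the bench, 136 mm (x) by 177 mm (y) by 96 mm high; origin at the centre of its underside, z up, front with the latch toward -x, rear toward +x. Front and side rims are 6 mm thick and rise to z = 87 mm
- case_floor (a point): centre of the case's inner floor, z = 6 mm in the case; axes as the case. The floor is 110 mm (x) by 151 mm (y), parted along both middle lines by 3 mm walls 30 mm high into four equal cells, each wide enough for a bottle; cell centres at x = +-28 mm, y = +-38 mm
- lid_seat (a point): centre of the lid's recess at ledge height, z = 80 mm in the case, axes as the case: 124 mm (x) by 165 mm (y), with a ledge 7 mm wide all round that the lid's underside rests on. The rims stand 7 mm above the ledge at the front and sides
- lip (a point): middle of the front edge of the rear lip, at its underside: x = 50 mm, z = 91 mm in the case. The 5 mm thick lip overhangs the rear 12 mm of the recess along all of y, 11 mm above the ledge. The lid cannot pass it level: its front edge must be raised 4 to 18 degrees (9 to 15 is comfortable) while its rear edge goes in below the lip to the rear wall, then it is levelled
- lid_grip (a point): centre of the lid's black grip bar, which runs along the lid's y: 64 mm long, 14 mm thick (x), 18 to 34 mm above the underside; the point is 26 mm above the underside; x toward the rear edge. Seated it lies at (0, 0, 106) mm in the case, with 2 mm play to front and rear, 2.5 mm to the sides
- lid: grey lid plate 120 mm (x) by 160 mm (y) by 6 mm, 250 g; origin at the centre of its underside, x toward the rear edge, z up. A forked steel keeper 30 mm wide projects in front to x = -79 mm, 9 to 12 mm above the underside, over the case's rim. It starts seated and is held down by the latch
- latch (a joint): draw-latch lever on the case's front, rad: 0 closed, hanging down, its T-headed hook drawn over the keeper; dead centre 0.4; hook off the keeper above 1.1; end stop 1.8, lever out and up. Grows as the tip swings out and up; open it to 1.5 or more. It stays where it is left. The hook follows the lever, staying upright, and returns over a seated lid's keeper as it closes. It takes a few newtons at the tip
- latch_tip (a point): point near the free end of the latch lever, on its mid-line, 43 mm from the pivot. The steel lever is 26 mm wide along the case's y and 4 mm thick, bare on both sides, so it can be pinched across its width. The axes turn with the lever and equal the case's when closed
- latch_pivot (a point): middle of the lever's hinge axis, at (-78, 0, 66) mm in the case; the axis runs along the case's y. With the lever closed the tip point lies 29 mm in front of it and 31.5 mm below it
- bottle0_mid (a point): one of the upright dropper bottles standing on the right of the bench (two to four are present, the others absent): a round plastic bottle, 26 mm in diameter up to 46 mm, then a 19 mm neck ring (46 to 56 mm) and a 15 mm nozzle cap up to 70 mm; 35 g. The point is on its axis, 35 mm above its foot; z points up along the bottle
- bottle1_mid (a point): one of the upright dropper bottles standing on the right of the bench (two to four are present, the others absent): a round plastic bottle, 26 mm in diameter up to 46 mm, then a 19 mm neck ring (46 to 56 mm) and a 15 mm nozzle cap up to 70 mm; 35 g. The point is on its axis, 35 mm above its foot; z points up along the bottle
- bottle2_mid (a point): one of the upright dropper bottles standing on the right of the bench (two to four are present, the others absent): a round plastic bottle, 26 mm in diameter up to 46 mm, then a 19 mm neck ring (46 to 56 mm) and a 15 mm nozzle cap up to 70 mm; 35 g. The point is on its axis, 35 mm above its foot; z points up along the bottle
- bottle3_mid (a point): one of the upright dropper bottles standing on the right of the bench (two to four are present, the others absent): a round plastic bottle, 26 mm in diameter up to 46 mm, then a 19 mm neck ring (46 to 56 mm) and a 15 mm nozzle cap up to 70 mm; 35 g. The point is on its axis, 35 mm above its foot; z points up along the bottle
- pot_mid (a point): closed sample pot with a red screw cap, 61 mm across, 68 mm high, behind the clear patch; to be left alone. Point half-way up its axis
- roll: roll of paper tape lying flat, 59 mm across, 19 mm high, near the front of the bench; to be left alone. Origin at the centre of its underside
- clear_patch (a point): middle of a bare patch of bench, some 18 cm (x) by 18 cm (y), between the case and the bottles, where the lid can be laid down (it may be laid elsewhere)
Things that resemble listed ones, but are neither listed nor needed, are in the scene too. Leave any brown look-alike of the part that bears bottle0_mid alone.

How it is judged:
On the way, in this order (a step that is already met when the one before it is completed fails the run):
1. the latch lever is lifted past centre so that its hook is free (value of joint latch above 1.3 rad), for 0.2 s.
2. with the lid taken off, every bottle present stands upright in the case (horizontal distance between lid_grip and case above 0.1 m and x of bottle0_mid in the frame of case between -0.055 and 0.055 m and y of bottle0_mid in the frame of case between -0.076 and 0.076 m and z of bottle0_mid in the frame of case between 0.034 and 0.048 m and angle between each of bottle0_mid, bottle1_mid, bottle2_mid, bottle3_mid's own z axis and vertical below 0.25 rad and x of bottle1_mid in the frame of case between -0.055 and 0.055 m and y of bottle1_mid in the frame of case between -0.076 and 0.076 m and z of bottle1_mid in the frame of case between 0.034 and 0.048 m and x of bottle2_mid in the frame of case between -0.055 and 0.055 m and y of bottle2_mid in the frame of case between -0.076 and 0.076 m and z of bottle2_mid in the frame of case between 0.034 and 0.048 m and x of bottle3_mid in the frame of case between -0.055 and 0.055 m and y of bottle3_mid in the frame of case between -0.076 and 0.076 m and z of bottle3_mid in the frame of case between 0.034 and 0.048 m), for 0.2 s.
3. the lid is back under the lip and flat on its seat (x of lid_grip in the frame of case between -0.006 and 0.006 m and y of lid_grip in the frame of case between -0.006 and 0.006 m and z of lid_grip in the frame of case between 0.1035 and 0.1085 m and angle between the z axis of lid_grip and the z axis of case, either way round below 0.03 rad and angle between the x axis of lid_grip and the x axis of case, either way round below 0.08 rad), for 0.2 s.
At the end, for the whole second after the job is handed in: Lid in its recess under the lip (within 6 mm of centred, 2.5 mm of seated height, 0.03 rad of level, 0.08 rad of square), latch below 0.15 rad, every bottle present upright (0.25 rad) on the floor inside the case, lid at rest (all of step 3 and value of joint latch below 0.15 rad and x of bottle0_mid in the frame of case between -0.055 and 0.055 m and y of bottle0_mid in the frame of case between -0.076 and 0.076 m and z of bottle0_mid in the frame of case between 0.034 and 0.048 m and angle between each of bottle0_mid, bottle1_mid, bottle2_mid, bottle3_mid's own z axis and vertical below 0.25 rad and x of bottle1_mid in the frame of case between -0.055 and 0.055 m and y of bottle1_mid in the frame of case between -0.076 and 0.076 m and z of bottle1_mid in the frame of case between 0.034 and 0.048 m and x of bottle2_mid in the frame of case between -0.055 and 0.055 m and y of bottle2_mid in the frame of case between -0.076 and 0.076 m and z of bottle2_mid in the frame of case between 0.034 and 0.048 m and x of bottle3_mid in the frame of case between -0.055 and 0.055 m and y of bottle3_mid in the frame of case between -0.076 and 0.076 m and z of bottle3_mid in the frame of case between 0.034 and 0.048 m and linear speed of lid below 0.02 m/s); the robot touches nothing.
It fails at once if the sample pot or the tape roll is moved by more than 30 mm (distance of any of pot_mid, roll from where it was at the start of the episode above 0.03 m).
Of bottle0, bottle1, bottle2, bottle3 only 2 to 4 are there at a start; the rules pass over those that are not, and their reading is None.
At some moment in a run one of lid may be knocked a few centimetres aside while the robot is not near it.
It also fails if it takes over 210 s, if anything falls off the work surface, if the arm or the gripper's body presses on something with over 40 N, if the wrist force passes 120 N, or if a joint passes its speed limit or range.

## Working session

There is one attempt and no reset: what is moved stays moved. The work goes in short steps, Python scripts to look and compute and a tool call to move; the robot and the scene stay as the last step left them, time stands still between calls to the robot, and variables do not carry over. Pictures are saved under pics/ and viewed, at most 14 in all, crops included, and the job is handed in when it is done.

Besides the shell and the picture viewer there is one more tool, called in YAML: its name, and indented under it one key for each argument. jog_arm: Moves the arm, as the interface text tells. Its arguments: {"type":"object","properties":{"increments":{"type":"array","items":{"type":"number"}},"claw":{"type":"number"},"force":{"type":"number"}},"required":["increments"]}

```bash
mkdir -p pics; ls; cat > h.py <<'E'
from workcell import *
import numpy as np, cv2
def snap(n,f):
    d=grab_frame(n); cv2.imwrite('pics/'+f+'.png',d['image']); np.save('pics/'+f+'.npy',d,allow_pickle=True); return d
def load(f): return np.load('pics/'+f+'.npy',allow_pickle=True).item()
def foc(d): return d['image'].shape[0]/2/np.tan(np.radians(d['fov_y'])/2)
def ray(d,u,v):
    R=np.array(d['R']);t=np.array(d['t']);f=foc(d)
    return -R.T@t, R.T@np.array([(u-d['cx'])/f,(v-d['cy'])/f,1])
def onz(d,u,v,z):
    c,r=ray(d,u,v); return c+r*(z-c[2])/r[2]
def proj(d,X):
    p=np.array(d['R'])@np.array(X)+np.array(d['t']); f=foc(d)
    return p[:2]/p[2]*f+[d['cx'],d['cy']]
def tri(d1,p1,d2,p2):
    c1,r1=ray(d1,*p1);c2,r2=ray(d2,*p2)
    s=np.linalg.lstsq(np.c_[r1,-r2],c2-c1,rcond=None)[0]
    a=c1+s[0]*r1;b=c2+s[1]*r2
    return (a+b)/2,np.linalg.norm(a-b)
E
python3 - <<'E'
from h import *
for n in ['top','scene']:
    d=snap(n,n+'0'); print(n,d['fov_y'],d['cx'],d['cy'],np.round(ray(d,256,192),3))
o=get_obs();print(o)
import workcell;print([x for x in dir(workcell) if x[0]!='_'])
E
```

```text
pics
top 55.26703204900008 256.11296202046185 196.04706748409436 [[ 0.29  -0.091  1.117]
 [ 0.236  0.024 -0.972]]
scene 53.16777199148701 262.354330302747 188.78062157970254 [[-0.178 -0.599  0.756]
 [ 0.613  0.49  -0.62 ]]
{'clock': 0.1, 'joint_positions': array([-1.20436062e+00,  3.53553838e-01,  1.63405329e+00, -3.51570757e-05,
        1.15516279e+00, -2.41263344e-03]), 'qvel': array([-0.00132272, -0.0025035 , -0.00140342, -0.00084357, -0.00043051,
       -0.00201032]), 'tau': array([ 6.96673287e-04, -5.94902408e+01, -3.34925795e+01,  7.00147357e-02,
        1.85367814e-02, -2.00972516e-05]), 'tool_pos': array([ 0.22517156, -0.58258301,  0.22495716]), 'eef_rot': array([[ 9.32738052e-01,  3.60554465e-01, -4.51827642e-04],
       [ 3.60554747e-01, -9.32737418e-01,  1.08757448e-03],
       [-2.93067136e-05, -1.17733070e-03, -9.99999307e-01]]), 'force': array([-0.64638338, -0.34040554,  0.26526114]), 'ft_torque': array([ 0.01827462, -0.0520587 ,  0.03826284]), 'grip_force': 0.0, 'gripper_width': 0.0916170874423998}
['IKError', 'finish_job', 'get_obs', 'grab_frame', 'tcp_to_tips']
```

View pics/top0.png

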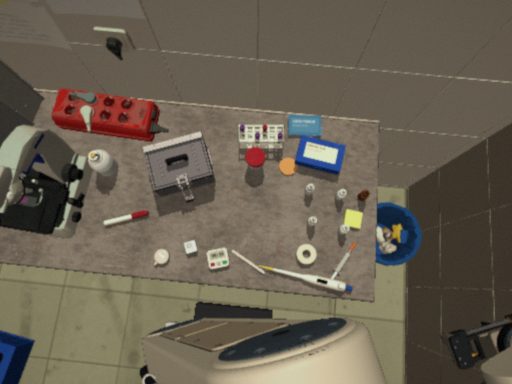

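View pics/scene0.png

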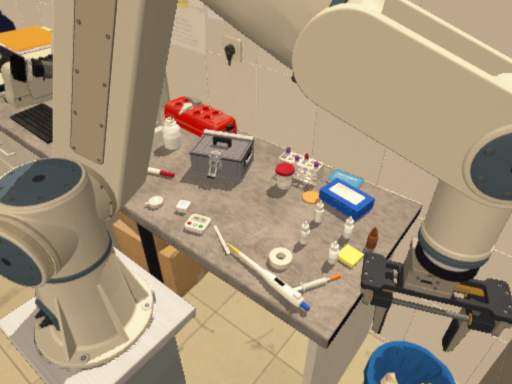

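```bash
python3 -c "
from h import *
print(tcp_to_tips)
d=load('top0')
for u,v in [(131,140),(379,140),(350,200)]: print(onz(d,u,v,0).round(3))"
```

```text
0.011
[0.693 0.356 0.   ]
[ 0.774 -0.443  0.   ]
[ 0.565 -0.358  0.   ]
```

The top view shows the case around (180,165) with its latch near (185,187). The four white bottles are at about (309,187), (341,193), (312,220) and (344,229), and the brown look-alike is at (363,195). The pot is at (255,157) and the roll at (306,254).

```bash
python3 - <<'E'
from h import *
d=load('top0');s=load('scene0')
a=cv2.resize(d['image'][120:215,130:225],None,fx=6,fy=6,interpolation=cv2.INTER_CUBIC)
b=cv2.resize(d['image'][170:250,290:375],None,fx=2.35,fy=2.35,interpolation=cv2.INTER_CUBIC)
c=np.zeros((570,790,3),np.uint8);c[:,:570]=a;c[:b.shape[0],575:575+b.shape[1]]=b
e=cv2.resize(s['image'][125:185,185:258],None,fx=2.9,fy=2.9,interpolation=cv2.INTER_CUBIC);c[200:200+e.shape[0],575:575+e.shape[1]]=e
cv2.imwrite('pics/c1.png',c)
E
```

```text
(no output)
```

View pics/c1.png

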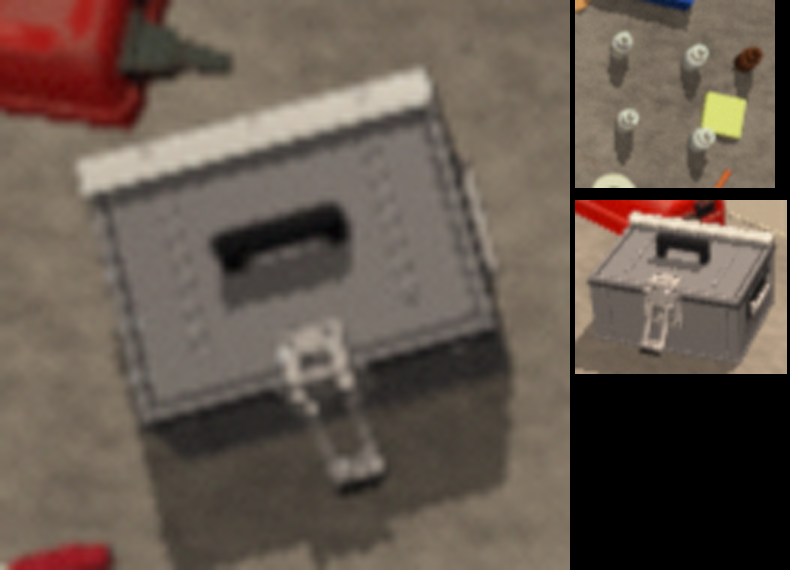

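The crop shows the front rim corners at crop pixels (145,420) and (497,325), the lip front edge from (85,195) to (437,97), and the grip bar from (212,243) to (345,212). The four bottle caps are clear too.

```bash
python3 - <<'E'
from h import *
d=load('top0')
P=lambda u,v,z:onz(d,130+u/6,120+v/6,z)
q=[P(145,420,.087),P(497,325,.087),P(85,195,.096),P(437,97,.096),P(214,240,.114),P(345,210,.114),P(357,480,.034)]
for x in q: print(x.round(4))
y1=q[0]-q[1]; y2=q[2]-q[3]; print(np.linalg.norm(y1),np.linalg.norm(y2))
for y in (y1,y2): print(np.arctan2(-y[0],y[1]))
yaw=np.arctan2(-(y1+y2)[0],(y1+y2)[1])
ax=np.array([np.cos(yaw),np.sin(yaw)]); 
m1=(q[0]+q[1])[:2]/2;m2=(q[2]+q[3])[:2]/2
print(yaw, m1+ax*.068, m2-ax*.05, (q[4]+q[5])/2)
for u,v in [(623,40),(698,52),(628,117),(704,135),(749,57)]:
  print(onz(d,290+(u-575)/2.35,170+v/2.35,.07).round(4))
for u,v in [(255,157),(306,254)]: print(onz(d,u,v,.05).round(3))
E
```

```text
[0.5163 0.2276 0.087 ]
[0.5807 0.0648 0.087 ]
[0.6236 0.2726 0.096 ]
[0.6918 0.1079 0.096 ]
[0.6015 0.2009 0.114 ]
[0.6228 0.1406 0.114 ]
[0.5079 0.1326 0.034 ]
0.1750939226584789 0.1781980307815296
0.3770081561436031
0.39264766431343523
0.38489661787009755 [0.61153841 0.17171447] [0.61133324 0.17147528] [0.61214445 0.17075385 0.114     ]
[ 0.5754 -0.2238  0.07  ]
[ 0.5695 -0.3182  0.07  ]
[ 0.4786 -0.2365  0.07  ]
[ 0.4657 -0.3305  0.07  ]
[ 0.5695 -0.3818  0.07  ]
[ 0.658 -0.051  0.05 ]
[ 0.381 -0.227  0.05 ]
```

jog_arm:
  increments: [14,36,0,0,0,0,28,72,0,0,0,0,42,108,0,0,0,0,56,144,0,0,0,0,70,180,0,0,0,0]
  claw: 60
  force: 20

```text
clock: 0.52
tool_pos: [0.2954, -0.4011, 0.2252]
eef_rot: [[0.933, 0.36, -0.0], [0.36, -0.933, 0.001], [-0.0, -0.001, -1.0]]
force: [0.7, 0.1, -0.2]
gripper_width: 0.0611
grip_force: 0.0
```

jog_arm:
  increments: [14,36,0,0,0,0,28,72,0,0,0,0,42,108,0,0,0,0,56,144,0,0,0,0,70,180,0,0,0,0]

```text
clock: 0.93
tool_pos: [0.3653, -0.2212, 0.2255]
eef_rot: [[0.933, 0.36, 0.0], [0.36, -0.933, 0.0], [0.0, -0.0, -1.0]]
force: [0.5, 0.0, 0.2]
gripper_width: 0.06
grip_force: 0.0
```

jog_arm:
  increments: [14,36,0,0,0,0,28,72,0,0,0,0,42,108,0,0,0,0,56,144,0,0,0,0,70,180,0,0,0,0]

```text
clock: 1.35
tool_pos: [0.4354, -0.041, 0.2256]
eef_rot: [[0.933, 0.361, 0.0], [0.361, -0.933, -0.0], [0.0, 0.0, -1.0]]
force: [1.2, -0.9, 1.0]
gripper_width: 0.0602
grip_force: 0.0
```

jog_arm:
  increments: [14,36,0,0,0,0,28,72,0,0,0,0,42,106,0,0,0,0,56,136,0,0,0,0.01,66,160,0,0,0,0.016]

```text
clock: 1.77
tool_pos: [0.5019, 0.1196, 0.2254]
eef_rot: [[0.926, 0.377, 0.0], [0.377, -0.926, 0.0], [0.0, -0.0, -1.0]]
force: [0.1, -0.8, 0.5]
gripper_width: 0.06
grip_force: 0.0
```

```bash
python3 - <<'E'
from h import *
d=snap('wrist','w1'); o=get_obs(); print(o['tool_pos'],o['eef_rot'],o['clock'])
print(d['fov_y'],d['R'],d['t'],ray(d,256,192))
E
```

```text
[0.50363915 0.12238899 0.2255499 ] [[ 0.9260371   0.37742908  0.00160463]
 [ 0.37742507 -0.92603718  0.00233475]
 [ 0.00236715 -0.00155643 -0.99999599]] 1.8167
69.68518781819263 [[ 3.77654055e-01 -9.25946765e-01 -6.13927254e-05]
 [-8.96322539e-01 -3.65588237e-01  2.50900671e-01]
 [-2.32343109e-01 -9.46986281e-02 -9.68012835e-01]] [-0.07908514  0.46532049  0.51730313] (array([0.56713588, 0.14587497, 0.384002  ]), array([-0.24673237, -0.09878493, -0.96415936]))
```

View pics/w1.png

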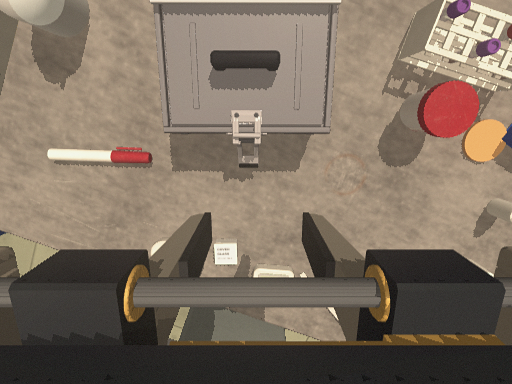

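The wrist view shows the front rim nearly level from (166,132) to (330,131), the lever tip at (248,162), and the handle from x = 211 to 280 at y ≈ 58.

```bash
python3 - <<'E'
from h import *
d=load('w1')
for u,v,z in [(163,131,.087),(330,131,.087),(152,2,.096),(340,2,.096),(211,60,.114),(280,59,.114),(248,160,.034),(247,119,.09)]: print(onz(d,u,v,z).round(4))
g=cv2.cvtColor(d['image'],cv2.COLOR_BGR2GRAY)
m=(g[40:80,195:295]<45).astype(np.uint8);print(cv2.minAreaRect(cv2.findNonZero(m)))
E
```

```text
[0.5159 0.2316 0.087 ]
[0.5825 0.0683 0.087 ]
[0.625  0.2731 0.096 ]
[0.6902 0.1132 0.096 ]
[0.5972 0.2025 0.114 ]
[0.6215 0.1451 0.114 ]
[0.513  0.1355 0.034 ]
[0.5609 0.1539 0.09  ]
((48.38642883300781, 27.061992645263672), (66.48308563232422, 10.198083877563477), 6.911227226257324)
```

jog_arm:
  increments: [11,14,-35,0,0,0,11,14,-70,0,0,0,11,14,-100,0,0,0,11,14,-100,0,0,0,11,14,-100,0,0,0]

```text
clock: 2.23
tool_pos: [0.511, 0.1306, 0.1246]
eef_rot: [[0.927, 0.375, -0.004], [0.375, -0.927, -0.001], [-0.004, -0.001, -1.0]]
force: [0.6, 0.4, 1.4]
gripper_width: 0.0598
grip_force: 0.0
```

```bash
python3 - <<'E'
from h import *
d=snap('wrist','w2'); o=get_obs(); print(o['tool_pos'],o['eef_rot'],o['clock'])
E
```

```text
[0.51239187 0.13084972 0.12618492] [[ 9.26945488e-01  3.75195562e-01 -5.93439245e-04]
 [ 3.75195533e-01 -9.26945676e-01 -1.63244236e-04]
 [-6.11334455e-04 -7.13372458e-05 -9.99999811e-01]] 2.2833
```

View pics/w2.png

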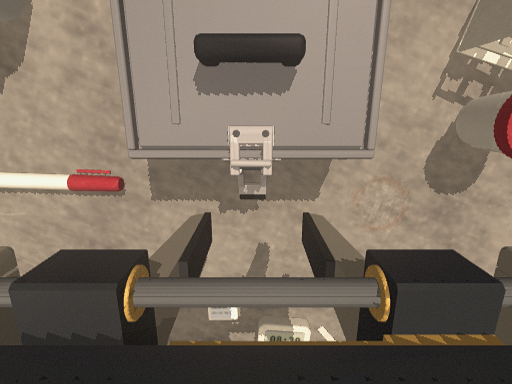

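The lever tip at (252,195) sits between the jaws, and the rim is centred about column 252.

jog_arm:
  increments: [-3,1,-35,0,0,0,-3,1,-65,0,0,0,-3,1,-85,0,0,0,-3,1,-92,0,0,0,-3,1,-92,0,0,0]

```text
clock: 2.7
tool_pos: [0.5096, 0.1319, 0.034]
eef_rot: [[0.927, 0.375, -0.0], [0.375, -0.927, -0.0], [-0.0, -0.0, -1.0]]
force: [-0.8, -0.1, -0.1]
gripper_width: 0.0598
grip_force: 0.0
```

jog_arm:
  increments: [0,0,0,0,0,0,0,0,0,0,0,0,0,0,0,0,0,0,0,0,0,0,0,0,0,0,0,0,0,0]
  claw: 15
  force: 15

```text
clock: 3.12
tool_pos: [0.5098, 0.1323, 0.0344]
eef_rot: [[0.927, 0.375, 0.001], [0.375, -0.927, 0.001], [0.001, -0.0, -1.0]]
force: [-4.3, 13.0, 2.4]
gripper_width: 0.0288
grip_force: 7.0
```

```bash
python3 - <<'E'
from h import *
o=get_obs(); print(o['tool_pos'],o['gripper_width'],o['grip_force'],o['force'])
E
```

```text
[0.50976889 0.13232107 0.03444488] 0.0287500672503975 6.999776288866997 [-4.27413308 13.04890628  2.40413508]
```

jog_arm:
  increments: [-1,2,0,0,0,0,-1,2,0,0,0,0,-1,2,0,0,0,0]

```text
clock: 3.37
tool_pos: [0.509, 0.1342, 0.0342]
eef_rot: [[0.927, 0.376, 0.001], [0.376, -0.927, 0.0], [0.001, 0.0, -1.0]]
force: [0.2, -0.5, 5.7]
gripper_width: 0.0253
grip_force: 15.0
```

jog_arm:
  increments: [-5.3,-2.1,6.4,0,0,0,-9.3,-3.8,13.8,0,0,0,-11.8,-4.8,21.9,0,0,0,-12.8,-5.2,30.3,0,0,0,-12.2,-5,38.9,0,0,0]

```text
clock: 3.78
tool_pos: [0.4947, 0.1285, 0.0732]
eef_rot: [[0.927, 0.375, -0.002], [0.375, -0.927, -0.001], [-0.002, -0.0, -1.0]]
force: [0.1, -0.2, -4.4]
gripper_width: 0.0256
grip_force: 15.1
```

jog_arm:
  increments: [2.1,0.9,8.2,0,0,0,5.7,2.3,15.8,0,0,0,10.7,4.4,22.5,0,0,0,13.6,5.5,25.4,0,0,0,13.6,5.5,25.4,0,0,0]

```text
clock: 4.2
tool_pos: [0.5092, 0.1343, 0.0989]
eef_rot: [[0.927, 0.376, -0.002], [0.376, -0.927, -0.001], [-0.002, -0.0, -1.0]]
force: [-6.4, -3.6, 5.1]
gripper_width: 0.0254
grip_force: 15.0
```

```bash
python3 - <<'E'
from h import *
d=snap('wrist','w3'); o=get_obs(); print(o['tool_pos'],o['force'],o['gripper_width'])
E
```

```text
[0.50893734 0.13423656 0.09863669] [-5.91873454 -4.14298085  5.97543387] 0.025608518230960754
```

View pics/w3.png

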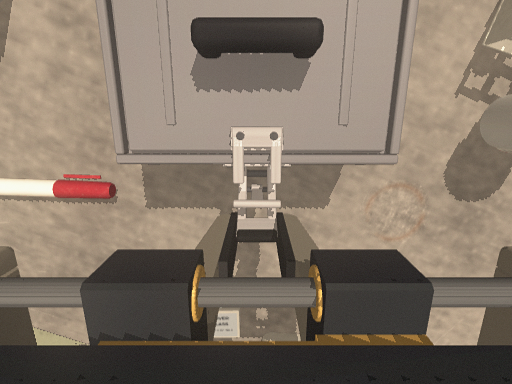

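Pic w3 shows the lever swung up with the gripper, and the hook pushed clear around (257,160). I'll release now and rise.

jog_arm:
  increments: [0,0,0,0,0,0,0,0,0,0,0,0,0,0,20,0,0,0,0,0,60,0,0,0,0,0,100,0,0,0]
  claw: 50

```text
clock: 4.67
tool_pos: [0.5091, 0.1346, 0.1984]
eef_rot: [[0.927, 0.375, -0.002], [0.375, -0.927, -0.0], [-0.002, -0.001, -1.0]]
force: [1.0, 0.1, -0.7]
gripper_width: 0.0499
grip_force: 0.0
```

```bash
python3 - <<'E'
from h import *
d=snap('wrist','w4');d=snap('top','t4'); o=get_obs(); print(o['tool_pos'],o['joint_positions'],o['gripper_width'])
E
```

```text
[0.51401324 0.13583562 0.20433596] [2.55369804e-01 2.25241409e-01 1.86221426e+00 2.95880743e-04
 1.04296423e+00 1.44121645e+00] 0.04977705047728874
```

View pics/w4.png

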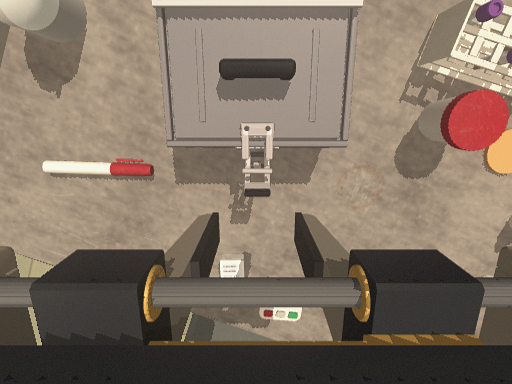

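Pic w4 shows the lever out and up at (257,190) and the handle at (257,68), with the lid still centred. Next I go over the handle with a quarter turn.

jog_arm:
  increments: [20,8,0,0,0,0.12,40,16,0,0,0,0.24,60,24,0,0,0,0.36,80,32,0,0,0,0.48,101,41,0,0,0,0.6]

```text
clock: 5.18
tool_pos: [0.6119, 0.1761, 0.1977]
eef_rot: [[0.548, 0.836, 0.0], [0.836, -0.548, 0.0], [0.001, 0.0, -1.0]]
force: [0.5, 0.6, 0.1]
gripper_width: 0.0504
grip_force: 0.0
```

jog_arm:
  increments: [0,0,-8,0,0,0.12,0,0,-16,0,0,0.24,0,0,-24,0,0,0.36,0,0,-32,0,0,0.48,0,0,-40,0,0,0.6]

```text
clock: 5.6
tool_pos: [0.611, 0.1758, 0.1572]
eef_rot: [[-0.02, 1.0, 0.0], [1.0, 0.02, 0.0], [0.0, 0.0, -1.0]]
force: [-0.6, -0.0, -0.5]
gripper_width: 0.0499
grip_force: 0.0
```

jog_arm:
  increments: [0,0,0,0,0,0.12,0,0,0,0,0,0.24,0,0,0,0,0,0.36,0,0,0,0,0,0.37,0,0,0,0,0,0.37]

```text
clock: 6.02
tool_pos: [0.6109, 0.1757, 0.1577]
eef_rot: [[-0.372, 0.928, 0.0], [0.928, 0.372, 0.0], [0.0, 0.0, -1.0]]
force: [-0.5, -0.9, 0.8]
gripper_width: 0.0501
grip_force: 0.0
```

```bash
python3 - <<'E'
from h import *
d=snap('wrist','w5'); o=get_obs(); print(o['tool_pos'],o['eef_rot'],o['force'])
E
```

```text
[0.61087317 0.17568495 0.15773128] [[-3.71022391e-01  9.28623906e-01  1.61504302e-04]
 [ 9.28623916e-01  3.71022366e-01  1.64633924e-04]
 [ 9.29612892e-05  2.11059630e-04 -9.99999973e-01]] [-0.37517461  0.20773333 -0.76163852]
```

View pics/w5.png

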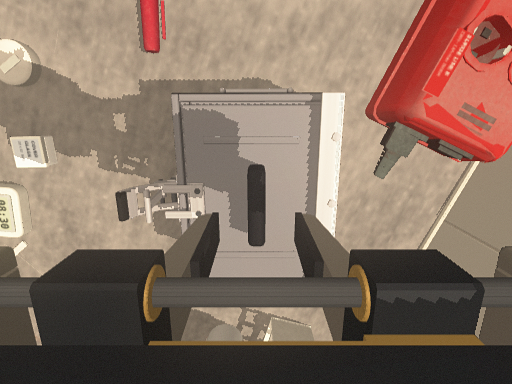

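The bar at (256,205) is centred between the fingers (219 to 295). I'll descend and grip.

jog_arm:
  increments: [0,0,-30,0,0,0.005,0,0,-50,0,0,0.005,0,0,-55,0,0,0.005,0,0,-55,0,0,0.005]

```text
clock: 6.4
tool_pos: [0.6096, 0.1752, 0.1014]
eef_rot: [[-0.377, 0.926, -0.003], [0.926, 0.377, -0.001], [0.0, -0.003, -1.0]]
force: [-0.3, 0.5, -0.6]
gripper_width: 0.0497
grip_force: 0.0
```

jog_arm:
  increments: [0,0,0,0,0,0,0,0,0,0,0,0,0,0,0,0,0,0,0,0,0,0,0,0,0,0,0,0,0,0]
  claw: 8
  force: 40

```text
clock: 6.82
tool_pos: [0.6112, 0.1756, 0.1037]
eef_rot: [[-0.379, 0.925, 0.001], [0.925, 0.379, 0.0], [-0.0, 0.001, -1.0]]
force: [0.4, 0.4, 0.7]
gripper_width: 0.019
grip_force: 0.0
```

jog_arm:
  increments: [0,0,0,0,0,0,0,0,0,0,0,0]

```text
clock: 6.98
tool_pos: [0.611, 0.1756, 0.1035]
eef_rot: [[-0.379, 0.925, 0.001], [0.925, 0.379, 0.0], [-0.0, 0.001, -1.0]]
force: [-0.8, 0.2, 4.6]
gripper_width: 0.0134
grip_force: 40.0
```

jog_arm:
  increments: [0.7,0.3,5.1,-0.0265,0.0648,0,2.6,1.1,9.3,-0.053,0.1296,0,4.7,1.9,13.3,-0.0796,0.1943,0,4.7,1.9,13.3,-0.0796,0.1943,0]

```text
clock: 7.32
tool_pos: [0.6171, 0.1781, 0.1161]
eef_rot: [[-0.379, 0.905, -0.194], [0.925, 0.371, -0.08], [-0.0, -0.21, -0.978]]
force: [-1.0, -0.4, -2.4]
gripper_width: 0.0131
grip_force: 40.0
```

```bash
python3 - <<'E'
from h import *
s=snap('scene','s6'); d=snap('wrist','w6');o=get_obs(); print(o['tool_pos'],o['eef_rot'],o['force'],o['ft_torque'],o['gripper_width'])
c=np.zeros((384,784,3),np.uint8);c[:,:512]=d['image'];e=cv2.resize(s['image'][110:190,165:255],None,fx=3,fy=3,interpolation=cv2.INTER_CUBIC);c[:240,514:784]=e;cv2.imwrite('pics/c6.png',c)
E
```

```text
[0.61559507 0.17758138 0.11520627] [[-3.79427337e-01  9.05088198e-01 -1.91964190e-01]
 [ 9.25221530e-01  3.71199662e-01 -7.85870961e-02]
 [ 1.28789449e-04 -2.07427495e-01 -9.78250386e-01]] [ 1.19183366  0.3821934  -1.48849869] [ 0.11827547 -0.45757591 -0.02143718] 0.01383940171349725
```

View pics/c6.png

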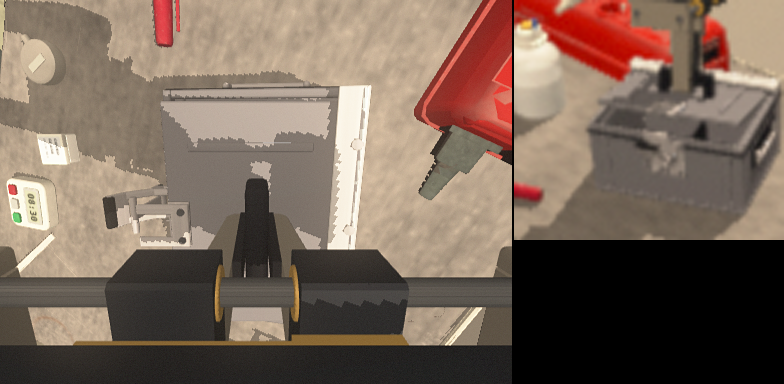

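The crop shows the lid tilted front-up with an open gap at the case front, and the force is only the lid's weight. I'll slide it forward.

jog_arm:
  increments: [-4,-1.7,0,0,0,0,-8,-3.3,0.5,0,0,0,-13,-5.3,1,0,0,0,-14,-5.7,1,0,0,0,-14,-5.7,1,0,0,0]

```text
clock: 7.83
tool_pos: [0.6006, 0.1714, 0.1175]
eef_rot: [[-0.379, 0.905, -0.193], [0.925, 0.371, -0.079], [0.0, -0.208, -0.978]]
force: [1.0, 0.4, -2.2]
gripper_width: 0.0137
grip_force: 40.0
```

jog_arm:
  increments: [0,0,30,0,0,0,0,0,65,0,0,0,0,0,100,0.0265,-0.065,0,0,0,100,0.053,-0.13,0,0,0,100,0.0796,-0.194,0]

```text
clock: 8.25
tool_pos: [0.6032, 0.1723, 0.2203]
eef_rot: [[-0.379, 0.925, 0.008], [0.925, 0.379, 0.003], [-0.001, 0.009, -1.0]]
force: [-0.3, -0.7, -2.4]
gripper_width: 0.0136
grip_force: 40.0
```

jog_arm:
  increments: [-14,-36,0,0,0,-0.08,-28,-72,0,0,0,-0.16,-42,-108,0,0,0,-0.24,-56,-144,0,0,0,-0.32,-70,-180,0,0,0,-0.389]

```text
clock: 8.67
tool_pos: [0.5303, -0.0096, 0.2175]
eef_rot: [[0.004, 1.0, 0.0], [1.0, -0.004, 0.0], [0.0, 0.0, -1.0]]
force: [0.3, -0.6, -3.1]
gripper_width: 0.0136
grip_force: 40.0
```

jog_arm:
  increments: [-13,-33,-20,0,0,0,-26,-66,-50,0,0,0,-26,-66,-85,0,0,0,-26,-66,-120,0,0,0,-26,-66,-140,0,0,0]

```text
clock: 9.08
tool_pos: [0.5034, -0.0749, 0.0746]
eef_rot: [[0.002, 1.0, -0.003], [1.0, -0.002, 0.0], [0.0, -0.003, -1.0]]
force: [-0.8, 0.6, -3.5]
gripper_width: 0.0134
grip_force: 40.0
```

```bash
python3 - <<'E'
from h import *
s=snap('top','t7'); d=snap('scene','s7');o=get_obs(); print(o['tool_pos'],o['eef_rot'],o['force'],o['clock'])
c=np.zeros((384,784,3),np.uint8);c[:,:512]=d['image'];e=cv2.resize(s['image'][130:270,130:360],None,fx=1.17,fy=1.17,interpolation=cv2.INTER_CUBIC);c[:e.shape[0],514:514+e.shape[1]]=e;cv2.imwrite('pics/c7.png',c)
E
```

```text
[ 0.50263704 -0.07418201  0.0743927 ] [[ 6.12250184e-04  9.99980782e-01 -6.16939234e-03]
 [ 9.99999309e-01 -6.06043956e-04  1.00779000e-03]
 [ 1.00403171e-03 -6.17000510e-03 -9.99980461e-01]] [ 0.33614201  0.54680716 -2.38412994] 9.1833
```

View pics/c7.png

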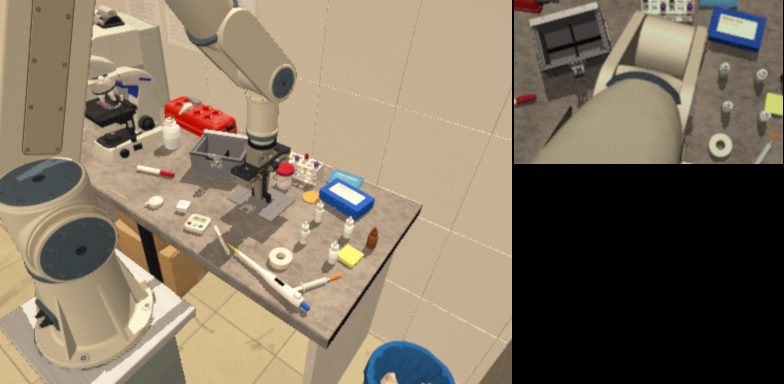

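The lid hangs over bare bench, clear of the pot and bottles. I'll set it down, then go to the first bottle.

jog_arm:
  increments: [0,0,-25,0,0,0,0,0,-42,0,0,0,0,0,-50,0,0,0,0,0,-51,0,0,0,0,0,-51,0,0,0]

```text
clock: 9.6
tool_pos: [0.506, -0.0742, 0.0271]
eef_rot: [[-0.0, 1.0, 0.0], [1.0, 0.0, 0.0], [0.0, 0.0, -1.0]]
force: [-0.4, 0.5, -1.9]
gripper_width: 0.0139
grip_force: 40.0
```

jog_arm:
  increments: [0,0,0,0,0,0,0,0,0,0,0,0,0,0,0,0,0,0]
  claw: 45

```text
clock: 9.85
tool_pos: [0.5064, -0.0744, 0.0274]
eef_rot: [[-0.0, 1.0, 0.002], [1.0, 0.0, -0.0], [-0.0, 0.002, -1.0]]
force: [-0.1, 0.3, -0.2]
gripper_width: 0.0317
grip_force: 0.0
```

jog_arm:
  increments: [0,0,35,0,0,0,0,0,70,0,0,0,0,0,110,0,0,-0.12,0,0,150,0,0,-0.24,0,0,170,0,0,-0.36]

```text
clock: 10.27
tool_pos: [0.5073, -0.0746, 0.2016]
eef_rot: [[0.358, 0.934, 0.006], [0.934, -0.358, -0.001], [0.001, 0.006, -1.0]]
force: [1.2, 0.8, -0.3]
gripper_width: 0.0448
grip_force: 0.0
```

jog_arm:
  increments: [0,-20,0,0,0,-0.12,0,-40,0,0,0,-0.24,0,-60,0,0,0,-0.36,0,-80,0,0,0,-0.48,0,-100,0,0,0,-0.6]

```text
clock: 10.68
tool_pos: [0.5055, -0.1752, 0.1971]
eef_rot: [[0.822, 0.569, 0.001], [0.569, -0.822, -0.0], [0.001, 0.001, -1.0]]
force: [1.0, -0.6, 0.7]
gripper_width: 0.0452
grip_force: 0.0
```

jog_arm:
  increments: [-8,-20,-10,0,0,-0.12,-16,-40,-20,0,0,-0.22,-24,-61,-30,0,0,-0.22,-24,-61,-40,0,0,-0.22]

```text
clock: 11.02
tool_pos: [0.4806, -0.2381, 0.1565]
eef_rot: [[0.925, 0.379, 0.001], [0.379, -0.925, -0.001], [0.0, 0.002, -1.0]]
force: [0.2, 0.0, 0.1]
gripper_width: 0.045
grip_force: 0.0
```

```bash
python3 - <<'E'
from h import *
d=snap('wrist','w8');snap('top','t8');o=get_obs(); print(o['tool_pos'],o['eef_rot'],o['force'],o['clock'],o['joint_positions'])
E
```

```text
[ 0.48038551 -0.23529564  0.15526482] [[ 9.25152456e-01  3.79592336e-01 -1.60990576e-03]
 [ 3.79594489e-01 -9.25151995e-01  1.34528726e-03]
 [-9.78746792e-04 -1.85570717e-03 -9.99997799e-01]] [-0.20836408 -0.49939033 -0.24519434] 11.1167 [-4.58584780e-01  2.96889382e-01  1.89056332e+00  6.04189926e-04
  9.56179142e-01  7.22505413e-01]
```

View pics/w8.png

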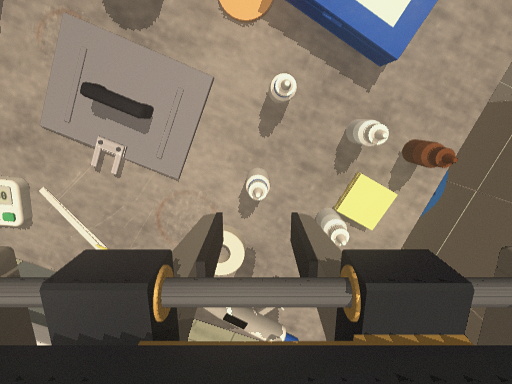

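Pic w8 shows the lid lying at (125,110) and the bottle caps at D (258,184), E (341,238), A (285,86) and B (376,133). The brown bottle is at (430,155).

```bash
python3 - <<'E'
from h import *
d=load('w8')
for u,v in [(258,184),(341,238),(285,86),(376,133),(447,157)]: print(onz(d,u,v,.07).round(4))
E
```

```text
[ 0.4909 -0.2358  0.07  ]
[ 0.4717 -0.3303  0.07  ]
[ 0.5777 -0.2246  0.07  ]
[ 0.5724 -0.3138  0.07  ]
[ 0.5779 -0.3826  0.07  ]
```

jog_arm:
  increments: [0,0,-38,0,0,0,0,0,-76,0,0,0,0,0,-108,0,0,0,0,0,-116,0,0,0,0,0,-116,0,0,0]

```text
clock: 11.53
tool_pos: [0.4805, -0.2338, 0.0388]
eef_rot: [[0.924, 0.382, -0.004], [0.382, -0.924, 0.002], [-0.002, -0.003, -1.0]]
force: [-0.4, -0.5, 0.4]
gripper_width: 0.0449
grip_force: 0.0
```

jog_arm:
  increments: [0,0,0,0,0,0,0,0,0,0,0,0,0,0,0,0,0,0,0,0,0,0,0,0,0,0,0,0,0,0]
  claw: 20
  force: 15

```text
clock: 11.95
tool_pos: [0.4828, -0.2359, 0.0419]
eef_rot: [[0.925, 0.381, 0.003], [0.381, -0.925, -0.001], [0.002, 0.002, -1.0]]
force: [0.5, 0.1, 8.3]
gripper_width: 0.0242
grip_force: 15.0
```

jog_arm:
  increments: [0,0,20,0,0,0,0,0,55,0,0,0,0,0,90,0,0,0,0,0,125,0,0,0,0,0,160,0,0,0]

```text
clock: 12.37
tool_pos: [0.4811, -0.2352, 0.2025]
eef_rot: [[0.925, 0.381, 0.001], [0.381, -0.925, 0.0], [0.0, 0.0, -1.0]]
force: [1.1, 0.4, -0.2]
gripper_width: 0.0236
grip_force: 14.9
```

```bash
python3 - <<'E'
from h import *
d=snap('wrist','w9');snap('scene','s9');o=get_obs(); print(o['tool_pos'],o['eef_rot'],o['force'],o['clock'],o['gripper_width'])
C=np.array([.6107,.1755]);a=.387;R=np.array([[np.cos(a),-np.sin(a)],[np.sin(a),np.cos(a)]])
for x in (.028,-.028):
  for y in (.038,-.038): print(x,y,C+R@[x,y])
E
```

```text
[ 0.48448393 -0.23683278  0.20655031] [[ 0.92463444  0.38074279  0.00927859]
 [ 0.38079182 -0.92465128 -0.00419585]
 [ 0.00698192  0.00741284 -0.99994815]] [ 0.6958618   0.02825368 -0.50278043] 12.4667 0.023725366201506965
0.028 0.038 [0.62228762 0.22125726]
0.028 -0.038 [0.65097093 0.15087781]
-0.028 0.038 [0.57042907 0.20012219]
-0.028 -0.038 [0.59911238 0.12974274]
```

View pics/w9.png

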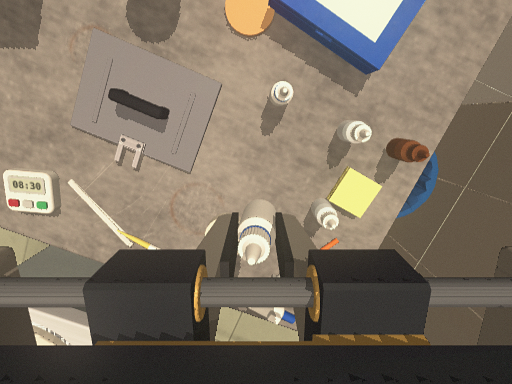

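The bottle is held between the pads, with its nozzle at (254,250) and its body rising to row 200. I'll check its offset along the tool x axis.

```bash
python3 - <<'E'
from h import *
d=load('w9');T=np.array([.4835,-.2365,.2045]);ax=np.array([.925,.381,0])
for dx in (0,.01,.015):
  print(dx,[proj(d,T+ax*dx+np.array([0,0,h])).round(0).tolist() for h in (-.04,.006,.016,.03)])
E
python3 -c "
import cv2;a=cv2.imread('pics/w9.png')[185:285,195:315];cv2.imwrite('pics/c9.png',cv2.resize(a,None,fx=5,fy=5,interpolation=cv2.INTER_CUBIC))"
```

```text
0 [[259.0, 210.0], [260.0, 236.0], [260.0, 244.0], [260.0, 256.0]]
0.01 [[259.0, 198.0], [260.0, 220.0], [260.0, 227.0], [260.0, 238.0]]
0.015 [[259.0, 191.0], [260.0, 212.0], [260.0, 218.0], [260.0, 228.0]]
```

View pics/c9.png

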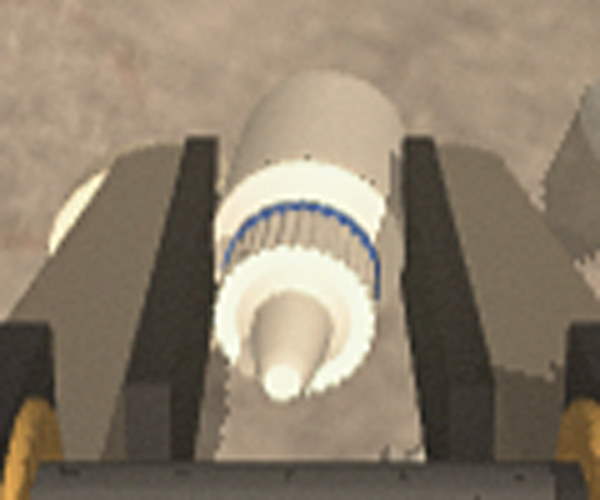

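The bottle foot sits on the tool axis with a slight lean, which is acceptable. I'll carry it to the front-right cell.

jog_arm:
  increments: [12,36,0,0,0,0,24,72,0,0,0,0,36,108,0,0,0,0,48,144,0,0,0,0,60,180,0,0,0,0]

```text
clock: 12.88
tool_pos: [0.5413, -0.0536, 0.2001]
eef_rot: [[0.925, 0.38, 0.0], [0.38, -0.925, 0.0], [0.0, -0.0, -1.0]]
force: [0.4, -1.0, -0.7]
gripper_width: 0.0245
grip_force: 14.9
```

jog_arm:
  increments: [12,36,0,0,0,0,24,72,0,0,0,0,36,108,0,0,0,0,48,144,0,0,0,0,57,184,0,0,0,0.005]

```text
clock: 13.3
tool_pos: [0.5987, 0.1302, 0.1999]
eef_rot: [[0.923, 0.385, 0.0], [0.385, -0.923, 0.0], [0.0, 0.0, -1.0]]
force: [0.4, -0.7, -1.0]
gripper_width: 0.0241
grip_force: 14.9
```

jog_arm:
  increments: [0,0,0,0,0,0,0,0,0,0,0,0]

```text
clock: 13.47
tool_pos: [0.5981, 0.1305, 0.1995]
eef_rot: [[0.921, 0.389, -0.001], [0.389, -0.921, 0.0], [-0.001, -0.0, -1.0]]
force: [0.1, -0.1, -0.8]
gripper_width: 0.0239
grip_force: 14.9
```

```bash
python3 - <<'E'
from h import *
d=snap('wrist','w10');o=get_obs(); print(o['tool_pos'],o['eef_rot'],o['force'],o['clock'],o['gripper_width'])
E
```

```text
[0.59779056 0.12900943 0.19955896] [[ 9.21990506e-01  3.87211010e-01 -1.06816465e-03]
 [ 3.87210919e-01 -9.21991114e-01 -2.98932592e-04]
 [-1.10058831e-03 -1.37992006e-04 -9.99999385e-01]] [ 0.04443029 -0.32643494 -0.91749641] 13.5167 0.023848763525668334
```

View pics/w10.png

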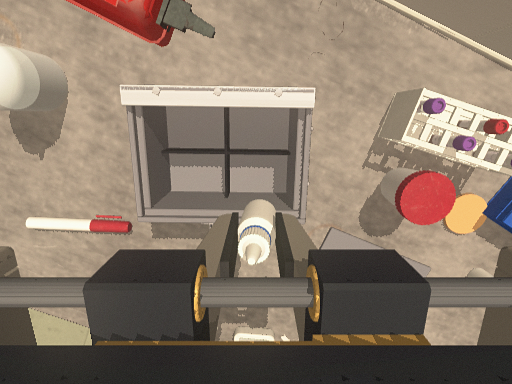

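Pic w10 shows the open case, with the lip spanning (121,105) to (315,105) and the dividers crossing at (227,152). That was picture 14, so everything from here is by numbers.

```bash
python3 - <<'E'
from h import *
d=load('w10')
for u,v,z in [(227,152,.036),(121,105,.096),(315,105,.096),(164,151,.036),(290,153,.036)]: print(onz(d,u,v,z).round(4))
E
```

```text
[0.6123 0.1736 0.036 ]
[0.624  0.2751 0.096 ]
[0.6928 0.1124 0.096 ]
[0.5848 0.2417 0.036 ]
[0.6399 0.1053 0.036 ]
```

jog_arm:
  increments: [1,0,-38,0,0,0,1,0,-76,0,0,0,1,0,-112,0,0,0,1,0,-138,0,0,0,1,0,-149,0,0,0]

```text
clock: 13.93
tool_pos: [0.5964, 0.1263, 0.0475]
eef_rot: [[0.923, 0.384, -0.006], [0.384, -0.923, -0.001], [-0.006, -0.001, -1.0]]
force: [-0.4, -8.4, 23.4]
gripper_width: 0.0244
grip_force: 15.6
```

jog_arm:
  increments: [0,0,0,0,0,0,0,0,0,0,0,0]

```text
clock: 14.1
tool_pos: [0.5995, 0.1276, 0.0515]
eef_rot: [[0.923, 0.384, -0.0], [0.384, -0.923, 0.0], [-0.0, -0.0, -1.0]]
force: [0.6, 0.7, 0.1]
gripper_width: 0.0241
grip_force: 15.0
```

jog_arm:
  increments: [0,0,0,0,0,0,0,0,0,0,0,0,0,0,0,0,0,0]
  claw: 36

```text
clock: 14.35
tool_pos: [0.6003, 0.1288, 0.0526]
eef_rot: [[0.923, 0.385, 0.002], [0.385, -0.923, 0.001], [0.002, 0.0, -1.0]]
force: [-1.0, -0.1, -0.2]
gripper_width: 0.0361
grip_force: 0.0
```

jog_arm:
  increments: [0,0,20,0,0,0,0,0,55,0,0,0,0,0,90,0,0,0,0,0,125,0,0,0,0,0,150,0,0,0]

```text
clock: 14.77
tool_pos: [0.6004, 0.1291, 0.2054]
eef_rot: [[0.923, 0.386, 0.004], [0.386, -0.923, 0.001], [0.004, 0.0, -1.0]]
force: [0.1, 0.3, 0.3]
gripper_width: 0.0364
grip_force: 0.0
```

```bash
python3 - <<'E'
from h import *
d=snap('wrist','w11');o=get_obs(); print(o['tool_pos'],o['force'],o['gripper_width'])
hsv=cv2.cvtColor(d['image'],cv2.COLOR_BGR2HSV)
# expected pixels of bottle top in cell, look for bright low-sat blobs inside the case
p=[proj(d,[.599,.1285,z]) for z in (.006,.076)];print(p)
m=((hsv[...,2]>170)&(hsv[...,1]<45)).astype(np.uint8)
n,l,s,c=cv2.connectedComponentsWithStats(m)
for i in range(1,n):
  if s[i,4]>25: print(s[i],c[i].round(0))
E
```

```text
[0.60263044 0.12952873 0.20982899] [2.40241282 1.060454   3.06628236] 0.03586719808528616
[array([256.13502329, 172.9426603 ]), array([256.10222974, 185.63203314])]
[   0   48   42   63 1785] [16. 79.]
[ 120   88  191   22 3341] [216.  99.]
[ 396   90  116   81 2602] [456. 131.]
[438 106  10   7  44] [442. 109.]
[128 115  13 101 279] [134. 166.]
[300 117   7  72 171] [303. 147.]
[137 120  12  88 268] [142. 156.]
[295 122   5  26  84] [296. 134.]
[407 124   7  10  31] [410. 128.]
[294 149   5  17  49] [295. 157.]
[170 168  46  24 377] [188. 179.]
[212 168   9  12  48] [217. 173.]
[229 168  17  24  84] [233. 177.]
[249 171  21  22 241] [259. 180.]
[145 210  42   5 149] [164. 212.]
[187 211  18   4  44] [196. 212.]
[204 211  44   5 103] [226. 213.]
[254 212  30   4  72] [271. 213.]
[ 28 219  64  12 583] [ 59. 224.]
[139 218  68   4 145] [171. 220.]
[230 226   3  12  33] [231. 231.]
[203 312  12  16 145] [209. 320.]
[234 332  39   9 202] [252. 336.]
```

Bottle 1 stands where expected (blob at (259,180)). Now the next bottle.

jog_arm:
  increments: [-2.5,-39,0,0,0,0,-5,-78,0,0,0,0,-7.5,-117,0,0,0,0,-10,-156,0,0,0,0,-12.5,-195,0,0,0,0]
  claw: 45

```text
clock: 15.23
tool_pos: [0.5867, -0.0678, 0.202]
eef_rot: [[0.922, 0.386, 0.001], [0.386, -0.922, 0.0], [0.001, 0.0, -1.0]]
force: [1.1, -0.9, -0.6]
gripper_width: 0.0453
grip_force: 0.0
```

jog_arm:
  increments: [-2.5,-39,-8,0,0,0,-5,-78,-16,0,0,0,-7.5,-117,-25,0,0,0,-10,-156,-40,0,0,0,-10,-157,-40,0,0,0]

```text
clock: 15.65
tool_pos: [0.5753, -0.2287, 0.1594]
eef_rot: [[0.924, 0.383, -0.001], [0.383, -0.924, -0.001], [-0.002, 0.0, -1.0]]
force: [-0.4, 0.5, -0.2]
gripper_width: 0.045
grip_force: 0.0
```

jog_arm:
  increments: [0,0,0,0,0,0,0,0,0,0,0,0]

```text
clock: 15.82
tool_pos: [0.5769, -0.2232, 0.1615]
eef_rot: [[0.923, 0.385, 0.0], [0.385, -0.923, 0.001], [0.001, -0.0, -1.0]]
force: [0.4, 0.4, 0.1]
gripper_width: 0.0448
grip_force: 0.0
```

```bash
cat > seeb.py <<'E'
from h import *
def blobs(f):
    d=snap('wrist',f);o=get_obs();print(o['clock'],o['tool_pos'].round(4),o['force'].round(1))
    hsv=cv2.cvtColor(d['image'],cv2.COLOR_BGR2HSV)
    m=((hsv[...,2]>165)&(hsv[...,1]<60)).astype(np.uint8);m[250:]=0
    n,l,s,c=cv2.connectedComponentsWithStats(m)
    for i in range(1,n):
        if 60<s[i,4]<2500:
            X=onz(d,*c[i],.06); print(s[i],c[i].round(0),X[:2].round(3))
    return d
E
python3 -c "
from seeb import *
d=blobs('w12')
for X in [(.5765,-.224),(.571,-.316),(.468,-.33)]: print([proj(d,[*X,z]).round(0).tolist() for z in (0,.07)])"
```

```text
15.8667 [ 0.5772 -0.2226  0.1618] [-0.4  0.6 -0.3]
[178   0  47  24 459] [201.   9.] [ 0.704 -0.12 ]
[259   3  26  41 279] [271.  21.] [ 0.718 -0.177]
[352   7  29  32 282] [366.  23.] [ 0.748 -0.252]
[407  92  18  25 136] [415. 104.] [ 0.707 -0.324]
[400 117  14  16  95] [406. 125.] [ 0.688 -0.326]
[248 165  24  32 497] [260. 181.] [ 0.587 -0.222]
[325 200  29  38 644] [339. 219.] [ 0.582 -0.311]
[ 86 215  31  34 394] [101. 230.] [ 0.479 -0.094]
[[257.0, 178.0], [257.0, 194.0]]
[[324.0, 210.0], [341.0, 234.0]]
[[299.0, 283.0], [309.0, 321.0]]
```

jog_arm:
  increments: [0,0,-38,0,0,0,0,0,-76,0,0,0,0,0,-108,0,0,0,0,0,-120,0,0,0,0,0,-120,0,0,0]

```text
clock: 16.28
tool_pos: [0.5754, -0.2212, 0.0389]
eef_rot: [[0.922, 0.387, -0.004], [0.387, -0.922, 0.002], [-0.003, -0.004, -1.0]]
force: [-0.4, 0.3, 0.4]
gripper_width: 0.0448
grip_force: 0.0
```

jog_arm:
  increments: [0,0,0,0,0,0,0,0,0,0,0,0,0,0,0,0,0,0,0,0,0,0,0,0,0,0,0,0,0,0]
  claw: 20

```text
clock: 16.7
tool_pos: [0.5784, -0.2239, 0.0431]
eef_rot: [[0.923, 0.385, 0.003], [0.385, -0.923, -0.001], [0.003, 0.002, -1.0]]
force: [0.7, -0.6, 7.8]
gripper_width: 0.024
grip_force: 15.0
```

jog_arm:
  increments: [0,0,20,0,0,0,0,0,55,0,0,0,0,0,90,0,0,0,0,0,125,0,0,0,0,0,160,0,0,0]

```text
clock: 17.12
tool_pos: [0.5766, -0.2232, 0.2034]
eef_rot: [[0.923, 0.385, 0.0], [0.385, -0.923, 0.0], [0.0, -0.0, -1.0]]
force: [0.8, -1.3, 0.1]
gripper_width: 0.0241
grip_force: 15.0
```

jog_arm:
  increments: [0,38,0,0,0,0,-1,76,0,0,0,0,-2,114,0,0,0,0,-2,152,0,0,0,0,-3,190,0,0,0,0]

```text
clock: 17.53
tool_pos: [0.5737, -0.0318, 0.2021]
eef_rot: [[0.923, 0.385, 0.001], [0.385, -0.923, 0.0], [0.001, 0.0, -1.0]]
force: [0.7, 0.1, 0.0]
gripper_width: 0.0239
grip_force: 15.0
```

jog_arm:
  increments: [0,38,0,0,0,0,-1,76,0,0,0,0,-2,114,0,0,0,0,-2,152,0,0,0,0,-3,190,0,0,0,0]

```text
clock: 17.95
tool_pos: [0.5707, 0.1585, 0.202]
eef_rot: [[0.923, 0.385, 0.001], [0.385, -0.923, 0.001], [0.001, -0.0, -1.0]]
force: [0.3, -0.4, -1.5]
gripper_width: 0.0239
grip_force: 15.0
```

jog_arm:
  increments: [0,30,0,0,0,0,0,43,0,0,0,0,0,43,0,0,0,0,0,43,0,0,0,0]

```text
clock: 18.28
tool_pos: [0.5707, 0.1995, 0.2013]
eef_rot: [[0.922, 0.387, 0.0], [0.387, -0.922, -0.0], [-0.0, 0.0, -1.0]]
force: [-0.3, -0.2, -0.4]
gripper_width: 0.0237
grip_force: 15.0
```

```bash
python3 -c "
from seeb import *
d=blobs('w13')
o=get_obs();T=o['tool_pos'];print(o['gripper_width'],o['eef_rot'][:,0],[proj(d,T+[0,0,h]).round(0).tolist() for h in (-.041,.03)])"
```

```text
18.3333 [0.5708 0.1988 0.2013] [0.  0.1 0.3]
[444   0  68  32 281] [477.  14.] [0.806 0.067]
[ 450   88   62   67 1187] [492. 128.] [ 0.722 -0.009]
[205 114   8 103 309] [209. 162.] [0.571 0.256]
[380 116   8  36  73] [383. 132.] [0.673 0.096]
[213 119   6  79 333] [215. 156.] [0.58  0.252]
[370 122   8  34  91] [373. 137.] [0.665 0.103]
[  0 128  10  32 120] [  3. 142.] [0.506 0.468]
[228 167  16  25 146] [233. 180.] [0.562 0.224]
[311 166  25  28 426] [324. 179.] [0.602 0.131]
[456 169  24   7  64] [469. 171.] [ 0.672 -0.013]
[ 238  194   42   56 1597] [257. 223.] [0.525 0.18 ]
[215 211  25   5  62] [225. 212.] [0.523 0.219]
[281 211  31   6  74] [298. 213.] [0.555 0.14 ]
[ 81 218  66  14 690] [114. 224.] [0.459 0.332]
0.02407886835114053 [ 9.22614090e-01  3.85724248e-01 -2.13657824e-04] [[257.0, 212.0], [257.0, 258.0]]
```

jog_arm:
  increments: [0,1,-38,0,0,0,0,1,-76,0,0,0,0,1,-112,0,0,0,0,1,-132,0,0,0,0,1,-142,0,0,0]

```text
clock: 18.75
tool_pos: [0.5691, 0.1981, 0.0561]
eef_rot: [[0.923, 0.384, -0.005], [0.384, -0.923, -0.002], [-0.005, -0.0, -1.0]]
force: [-0.1, -0.7, -0.2]
gripper_width: 0.0236
grip_force: 15.0
```

jog_arm:
  increments: [0,0,-4,0,0,0,0,0,-8,0,0,0,0,0,-8,0,0,0]

```text
clock: 19.0
tool_pos: [0.5717, 0.2003, 0.0519]
eef_rot: [[0.923, 0.385, 0.001], [0.385, -0.923, 0.001], [0.001, -0.0, -1.0]]
force: [0.0, 0.3, 0.1]
gripper_width: 0.0237
grip_force: 15.0
```

jog_arm:
  increments: [0,0,0,0,0,0,0,0,0,0,0,0,0,0,0,0,0,0]
  claw: 36

```text
clock: 19.25
tool_pos: [0.5716, 0.201, 0.0524]
eef_rot: [[0.923, 0.386, 0.002], [0.386, -0.923, 0.001], [0.002, -0.0, -1.0]]
force: [-0.1, 0.2, 1.1]
gripper_width: 0.036
grip_force: 0.0
```

jog_arm:
  increments: [0,0,20,0,0,0,0,0,55,0,0,0,0,0,90,0,0,0,0,0,125,0,0,0,0,0,150,0,0,0]

```text
clock: 19.67
tool_pos: [0.5718, 0.2012, 0.2052]
eef_rot: [[0.923, 0.386, 0.004], [0.386, -0.923, 0.002], [0.004, -0.0, -1.0]]
force: [-0.6, 0.7, 0.7]
gripper_width: 0.0358
grip_force: 0.0
```

```bash
python3 -c "
from seeb import *
d=blobs('w14')
print([[proj(d,[*X,z]).round(0).tolist() for z in (0.006,.076)] for X in [(.5704,.2),(.599,.1285)]])"
```

```text
19.7167 [0.574  0.2019 0.2095] [1.6 0.5 3.4]
[435   0  77  37 321] [471.  16.] [0.807 0.07 ]
[ 460   91   52   65 1186] [492. 128.] [ 0.724 -0.011]
[207 117   7  98 318] [210. 162.] [0.572 0.256]
[379 119   7  31  76] [382. 133.] [0.673 0.096]
[214 120   7  89 348] [217. 160.] [0.577 0.251]
[370 124   7  30  88] [372. 138.] [0.665 0.103]
[  0 132  14  45 256] [  4. 150.] [0.497 0.47 ]
[229 163  50  30 661] [251. 178.] [0.573 0.208]
[311 167  25  27 412] [324. 180.] [0.602 0.131]
[454 170  24   7  61] [467. 172.] [ 0.672 -0.013]
[244 212  34   5  79] [261. 214.] [0.538 0.181]
[322 213  45   5 123] [346. 215.] [0.575 0.09 ]
[ 85 218  65  15 667] [116. 225.] [0.459 0.333]
[230 220  50   3  84] [253. 221.] [0.526 0.187]
[279 227   7  23 108] [281. 239.] [0.518 0.147]
[[[257.0, 173.0], [257.0, 186.0]], [[315.0, 174.0], [328.0, 187.0]]]
```

jog_arm:
  increments: [0,-39,0,0,0,0,0,-78,0,0,0,0,0,-117,0,0,0,0,0,-156,0,0,0,0,0,-195,0,0,0,0]
  claw: 42

```text
clock: 20.13
tool_pos: [0.5707, 0.0042, 0.2018]
eef_rot: [[0.922, 0.386, 0.001], [0.386, -0.922, 0.0], [0.001, 0.0, -1.0]]
force: [0.8, -0.6, -0.5]
gripper_width: 0.042
grip_force: 0.0
```

jog_arm:
  increments: [0,-39,0,0,0,0,0,-78,0,0,0,0,0,-117,0,0,0,0,0,-156,0,0,0,0,0,-195,0,0,0,0]

```text
clock: 20.55
tool_pos: [0.5707, -0.1911, 0.2017]
eef_rot: [[0.923, 0.386, 0.001], [0.386, -0.923, 0.0], [0.001, 0.0, -1.0]]
force: [0.4, 0.6, 1.0]
gripper_width: 0.0422
grip_force: 0.0
```

jog_arm:
  increments: [0,-39,-15,0,0,0,0,-78,-30,0,0,0,0,-117,-40,0,0,0,0,-125,-40,0,0,0,0,-125,-40,0,0,0]

```text
clock: 20.97
tool_pos: [0.5703, -0.3166, 0.1606]
eef_rot: [[0.924, 0.383, -0.001], [0.383, -0.924, 0.0], [-0.0, -0.0, -1.0]]
force: [-0.9, 0.3, 0.2]
gripper_width: 0.0419
grip_force: 0.0
```

```bash
python3 -c "
from seeb import *
d=blobs('w15')
for X in [(.571,-.316),(.468,-.33)]: print([proj(d,[*X,z]).round(0).tolist() for z in (0,.07)])"
```

```text
21.0167 [ 0.5706 -0.3148  0.1611] [0.4 0.7 0.7]
[294   0  25  25 168] [306.   8.] [ 0.732 -0.295]
[323   0  30  28 235] [338.  13.] [ 0.739 -0.321]
[458  10  51  27 112] [483.  23.] [ 0.779 -0.437]
[326  28  29  44 429] [340.  51.] [ 0.713 -0.335]
[318  76  27  23 233] [332.  85.] [ 0.686 -0.341]
[296  78  30  53 426] [311. 101.] [ 0.667 -0.33 ]
[273 106  37  35 334] [292. 121.] [ 0.644 -0.322]
[  41  162   69   58 1363] [ 79. 196.] [ 0.499 -0.159]
[251 166  24  33 575] [263. 181.] [ 0.581 -0.319]
[  9 181  30  36 448] [ 24. 196.] [ 0.478 -0.109]
[[256.0, 177.0], [256.0, 193.0]]
[[235.0, 254.0], [230.0, 287.0]]
```

jog_arm:
  increments: [2,-4,-38,0,0,0,2,-4,-76,0,0,0,2,-4,-108,0,0,0,2,-4,-119,0,0,0,2,-4,-119,0,0,0]

```text
clock: 21.43
tool_pos: [0.5716, -0.3156, 0.04]
eef_rot: [[0.922, 0.387, -0.004], [0.387, -0.922, 0.003], [-0.003, -0.004, -1.0]]
force: [0.3, -0.3, 0.6]
gripper_width: 0.0418
grip_force: 0.0
```

jog_arm:
  increments: [0,0,0,0,0,0,0,0,0,0,0,0,0,0,0,0,0,0,0,0,0,0,0,0,0,0,0,0,0,0]
  claw: 20

```text
clock: 21.85
tool_pos: [0.5744, -0.3191, 0.0444]
eef_rot: [[0.923, 0.385, 0.003], [0.385, -0.923, -0.002], [0.002, 0.003, -1.0]]
force: [1.0, 1.0, 7.0]
gripper_width: 0.0243
grip_force: 15.0
```

jog_arm:
  increments: [0,0,20,0,0,0,0,0,55,0,0,0,0,0,90,0,0,0,0,0,125,0,0,0,0,0,160,0,0,0]

```text
clock: 22.27
tool_pos: [0.5727, -0.3182, 0.2047]
eef_rot: [[0.923, 0.385, 0.001], [0.385, -0.923, -0.0], [0.001, 0.0, -1.0]]
force: [0.4, -0.1, 0.1]
gripper_width: 0.0245
grip_force: 15.0
```

jog_arm:
  increments: [6,39,0,0,0,0,13,78,0,0,0,0,19,117,0,0,0,0,26,156,0,0,0,0,32,195,0,0,0,0]

```text
clock: 22.68
tool_pos: [0.6051, -0.1217, 0.2033]
eef_rot: [[0.923, 0.385, 0.002], [0.385, -0.923, 0.0], [0.001, 0.001, -1.0]]
force: [0.8, -0.4, -0.2]
gripper_width: 0.0245
grip_force: 15.0
```

jog_arm:
  increments: [7,39,0,0,0,0,13,78,0,0,0,0,19,117,0,0,0,0,26,156,0,0,0,0,32,195,0,0,0,0]

```text
clock: 23.1
tool_pos: [0.6371, 0.0736, 0.2032]
eef_rot: [[0.923, 0.385, 0.001], [0.385, -0.923, 0.0], [0.001, 0.0, -1.0]]
force: [1.1, 0.4, 0.6]
gripper_width: 0.0245
grip_force: 15.0
```

jog_arm:
  increments: [7,39,0,0,0,0,14,78,0,0,0,0,14,80,0,0,0,0,14,80,0,0,0,0]

```text
clock: 23.43
tool_pos: [0.6509, 0.1539, 0.2027]
eef_rot: [[0.921, 0.388, 0.001], [0.388, -0.921, 0.001], [0.001, -0.0, -1.0]]
force: [-0.4, -0.2, -0.4]
gripper_width: 0.0251
grip_force: 15.0
```

```bash
python3 -c "
from h import *
o=get_obs();print(o['gripper_width'],o['tool_pos'],o['force'],o['eef_rot'][:,0])"
```

```text
0.025116918593807488 [0.65092488 0.15390519 0.2026785 ] [-0.40420364 -0.16645522 -0.44399507] [9.21466683e-01 3.88456396e-01 8.83024428e-04]
```

jog_arm:
  increments: [0,-2,-38,0,0,0,0,-2,-76,0,0,0,0,-2,-112,0,0,0,0,-2,-132,0,0,0,0,-2,-142,0,0,0]

```text
clock: 23.85
tool_pos: [0.6487, 0.1475, 0.0571]
eef_rot: [[0.923, 0.384, -0.005], [0.384, -0.923, -0.001], [-0.005, -0.001, -1.0]]
force: [-0.5, 0.2, 0.4]
gripper_width: 0.0241
grip_force: 15.0
```

jog_arm:
  increments: [0,0,-4,0,0,0,0,0,-9,0,0,0,0,0,-9,0,0,0]

```text
clock: 24.1
tool_pos: [0.6516, 0.1493, 0.052]
eef_rot: [[0.923, 0.385, 0.001], [0.385, -0.923, 0.001], [0.001, 0.0, -1.0]]
force: [0.1, -0.5, -0.4]
gripper_width: 0.0245
grip_force: 15.0
```

jog_arm:
  increments: [0,0,0,0,0,0,0,0,0,0,0,0,0,0,0,0,0,0]
  claw: 36

```text
clock: 24.35
tool_pos: [0.6517, 0.1499, 0.0525]
eef_rot: [[0.923, 0.386, 0.002], [0.386, -0.923, 0.001], [0.002, 0.0, -1.0]]
force: [-0.5, -0.9, -0.4]
gripper_width: 0.0361
grip_force: 0.0
```

jog_arm:
  increments: [0,0,20,0,0,0,0,0,55,0,0,0,0,0,90,0,0,0,0,0,125,0,0,0,0,0,150,0,0,0]

```text
clock: 24.77
tool_pos: [0.6519, 0.1501, 0.2053]
eef_rot: [[0.923, 0.386, 0.004], [0.386, -0.923, 0.001], [0.004, 0.0, -1.0]]
force: [0.7, -0.2, -0.2]
gripper_width: 0.0357
grip_force: 0.0
```

jog_arm:
  increments: [-14,-37,0,0,0,0,-28,-74,0,0,0,0,-42,-111,0,0,0,0,-56,-148,0,0,0,0,-70,-185,0,0,0,0]
  claw: 44

```text
clock: 25.18
tool_pos: [0.5803, -0.0366, 0.2021]
eef_rot: [[0.922, 0.386, 0.002], [0.386, -0.922, 0.0], [0.001, 0.0, -1.0]]
force: [1.4, -0.4, -0.1]
gripper_width: 0.0438
grip_force: 0.0
```

jog_arm:
  increments: [-14,-37,0,0,0,0,-28,-74,0,0,0,0,-42,-111,0,0,0,0,-56,-148,0,0,0,0,-70,-185,0,0,0,0]

```text
clock: 25.6
tool_pos: [0.5102, -0.2219, 0.2021]
eef_rot: [[0.923, 0.386, 0.001], [0.386, -0.923, -0.0], [0.001, 0.001, -1.0]]
force: [0.4, 0.7, -0.6]
gripper_width: 0.0444
grip_force: 0.0
```

jog_arm:
  increments: [-14,-37,-15,0,0,0,-28,-74,-30,0,0,0,-43,-111,-40,0,0,0,-43,-111,-40,0,0,0,-43,-111,-40,0,0,0]

```text
clock: 26.02
tool_pos: [0.4669, -0.3328, 0.1611]
eef_rot: [[0.924, 0.382, -0.0], [0.382, -0.924, 0.0], [-0.0, -0.001, -1.0]]
force: [0.9, -0.3, -0.5]
gripper_width: 0.0437
grip_force: 0.0
```

```bash
python3 -c "
from seeb import *
d=blobs('w16')
for X in [(.468,-.33)]: print([proj(d,[*X,z]).round(0).tolist() for z in (0,.07)])"
```

```text
26.0667 [ 0.4677 -0.3317  0.1615] [ 0.1  0.8 -0.3]
[ 10  88  34  42 536] [ 27. 106.] [ 0.461 -0.111]
[247 167  25  33 542] [259. 182.] [ 0.476 -0.332]
[353 169  14  18 100] [359. 179.] [ 0.515 -0.42 ]
[  0 175  44  49 426] [ 19. 199.] [ 0.37 -0.12]
[ 123  188   50   48 1501] [147. 211.] [ 0.406 -0.241]
[ 58 221  63  29 511] [ 88. 237.] [ 0.356 -0.193]
[226 230  35  20 289] [245. 241.] [ 0.413 -0.343]
[[254.0, 176.0], [254.0, 191.0]]
```

jog_arm:
  increments: [1,-3,-38,0,0,0,1,-3,-76,0,0,0,1,-3,-108,0,0,0,1,-3,-120,0,0,0,1,-3,-120,0,0,0]

```text
clock: 26.48
tool_pos: [0.4682, -0.332, 0.0392]
eef_rot: [[0.922, 0.387, -0.004], [0.387, -0.922, 0.003], [-0.002, -0.004, -1.0]]
force: [-0.6, -0.3, 0.6]
gripper_width: 0.0437
grip_force: 0.0
```

jog_arm:
  increments: [0,0,0,0,0,0,0,0,0,0,0,0,0,0,0,0,0,0,0,0,0,0,0,0,0,0,0,0,0,0]
  claw: 20

```text
clock: 26.9
tool_pos: [0.4702, -0.335, 0.0431]
eef_rot: [[0.923, 0.385, 0.003], [0.385, -0.923, -0.001], [0.002, 0.002, -1.0]]
force: [0.5, 0.9, 8.5]
gripper_width: 0.0246
grip_force: 15.0
```

jog_arm:
  increments: [0,0,20,0,0,0,0,0,55,0,0,0,0,0,90,0,0,0,0,0,125,0,0,0,0,0,160,0,0,0]

```text
clock: 27.32
tool_pos: [0.4687, -0.3343, 0.2038]
eef_rot: [[0.923, 0.385, 0.001], [0.385, -0.923, -0.0], [0.001, 0.001, -1.0]]
force: [0.5, -0.4, -0.2]
gripper_width: 0.0244
grip_force: 15.0
```

jog_arm:
  increments: [10,37,0,0,0,0,20,74,0,0,0,0,30,111,0,0,0,0,40,148,0,0,0,0,51,185,0,0,0,0]

```text
clock: 27.73
tool_pos: [0.52, -0.1478, 0.2024]
eef_rot: [[0.923, 0.385, 0.002], [0.385, -0.923, -0.0], [0.001, 0.001, -1.0]]
force: [0.2, -0.5, -0.4]
gripper_width: 0.0242
grip_force: 15.0
```

jog_arm:
  increments: [10,37,0,0,0,0,20,74,0,0,0,0,30,111,0,0,0,0,40,148,0,0,0,0,51,185,0,0,0,0]

```text
clock: 28.15
tool_pos: [0.5711, 0.0376, 0.2023]
eef_rot: [[0.923, 0.385, 0.001], [0.385, -0.923, 0.0], [0.001, 0.0, -1.0]]
force: [0.8, -0.2, -0.2]
gripper_width: 0.0248
grip_force: 15.0
```

jog_arm:
  increments: [10,37,0,0,0,0,20,74,0,0,0,0,30,111,0,0,0,0,40,148,0,0,0,0,51,184,0,0,0,0]

```text
clock: 28.57
tool_pos: [0.6221, 0.2218, 0.2023]
eef_rot: [[0.923, 0.386, 0.001], [0.386, -0.923, 0.001], [0.001, -0.0, -1.0]]
force: [0.9, -0.4, 0.1]
gripper_width: 0.0248
grip_force: 15.0
```

jog_arm:
  increments: [0,0,0,0,0,0,0,0,0,0,0,0]

```text
clock: 28.73
tool_pos: [0.622, 0.2214, 0.2016]
eef_rot: [[0.922, 0.388, 0.001], [0.388, -0.922, 0.001], [0.001, -0.0, -1.0]]
force: [-1.0, 0.7, 0.2]
gripper_width: 0.0246
grip_force: 15.0
```

```bash
python3 -c "
from h import *
o=get_obs();print(o['gripper_width'],o['tool_pos'],o['force'],o['eef_rot'][:,0])"
```

```text
0.024636895543945894 [0.62201649 0.22143491 0.20163926] [-1.02328386  0.69566586  0.24634225] [9.21642341e-01 3.88039504e-01 8.59784443e-04]
```

jog_arm:
  increments: [0,0,-38,0,0,0,0,0,-76,0,0,0,0,0,-112,0,0,0,0,0,-132,0,0,0,0,0,-142,0,0,0]

```text
clock: 29.15
tool_pos: [0.6197, 0.2174, 0.0563]
eef_rot: [[0.923, 0.384, -0.004], [0.384, -0.923, -0.002], [-0.005, -0.0, -1.0]]
force: [-0.5, -0.9, -0.3]
gripper_width: 0.0246
grip_force: 15.0
```

jog_arm:
  increments: [0,0,-4,0,0,0,0,0,-8,0,0,0,0,0,-8,0,0,0]

```text
clock: 29.4
tool_pos: [0.6226, 0.2194, 0.0522]
eef_rot: [[0.923, 0.385, 0.001], [0.385, -0.923, 0.001], [0.002, -0.0, -1.0]]
force: [-0.3, 0.2, -0.8]
gripper_width: 0.0245
grip_force: 15.0
```

jog_arm:
  increments: [0,0,0,0,0,0,0,0,0,0,0,0,0,0,0,0,0,0]
  claw: 36

```text
clock: 29.65
tool_pos: [0.6227, 0.22, 0.0524]
eef_rot: [[0.923, 0.386, 0.002], [0.386, -0.923, 0.001], [0.002, -0.0, -1.0]]
force: [0.6, 0.0, -0.1]
gripper_width: 0.0358
grip_force: 0.0
```

jog_arm:
  increments: [0,0,20,0,0,0,0,0,55,0,0,0,0,0,90,0,0,0,0,0,125,0,0,0,0,0,150,0,0,0]

```text
clock: 30.07
tool_pos: [0.6229, 0.2201, 0.2052]
eef_rot: [[0.923, 0.386, 0.004], [0.386, -0.923, 0.002], [0.004, -0.0, -1.0]]
force: [0.5, -0.1, -0.1]
gripper_width: 0.0362
grip_force: 0.0
```

jog_arm:
  increments: [-17,-32,0,0,0,0,-34,-64,0,0,0,0,-51,-96,0,0,0,0,-68,-128,0,0,0,0,-85,-160,0,0,0,0]
  claw: 50

```text
clock: 30.48
tool_pos: [0.5361, 0.0586, 0.2019]
eef_rot: [[0.922, 0.386, 0.001], [0.386, -0.922, 0.0], [0.001, 0.0, -1.0]]
force: [-0.3, 0.3, -0.3]
gripper_width: 0.0501
grip_force: 0.0
```

jog_arm:
  increments: [-17,-32,0,0,0,0,-34,-64,0,0,0,0,-51,-96,0,0,0,0,-68,-128,0,0,0,0,-87,-160,0,0,0,0]

```text
clock: 30.9
tool_pos: [0.4494, -0.1016, 0.202]
eef_rot: [[0.922, 0.386, 0.002], [0.386, -0.922, -0.0], [0.002, 0.001, -1.0]]
force: [0.2, -1.2, -0.1]
gripper_width: 0.0498
grip_force: 0.0
```

jog_arm:
  increments: [0,0,0,0,0,0,0,0,0,0,0,0]

```text
clock: 31.07
tool_pos: [0.4495, -0.1016, 0.2019]
eef_rot: [[0.924, 0.382, 0.001], [0.382, -0.924, 0.0], [0.001, 0.0, -1.0]]
force: [-0.4, 1.1, 0.2]
gripper_width: 0.0498
grip_force: 0.0
```

```bash
python3 - <<'E'
from h import *
d=snap('wrist','w17');t=snap('top','t17');snap('scene','s17');o=get_obs();print(o['tool_pos'],o['eef_rot'][:,0],o['force'],o['clock'])
hsv=cv2.cvtColor(d['image'],cv2.COLOR_BGR2HSV);g=hsv[...,2]
m=(g<60).astype(np.uint8);m[220:]=0
n,l,s,c=cv2.connectedComponentsWithStats(m)
for i in range(1,n):
  if s[i,4]>200: print(s[i],c[i].round(0),onz(d,*c[i],.034).round(4),cv2.minAreaRect(np.argwhere(l==i)[:,::-1].astype(np.float32)))
print('exp',proj(d,[.506,-.0745,.034]))
# top view: case cell bottles
for X in [(.5995,.1285),(.5715,.2),(.651,.1495),(.622,.2215)]:
  u,v=proj(t,[*X,.076]); p=t['image'][int(v)-4:int(v)+5,int(u)-4:int(u)+5]; print((u,v),p.max(axis=2).max(),p.max(axis=2).mean())
E
```

```text
[ 0.45067818 -0.09965324  0.20161162] [0.92249643 0.38600374 0.00119869] [-0.4386349   0.17967677  0.37845195] 31.2167
[  8  22  35   8 231] [24. 26.] [0.5061 0.1886 0.034 ] ((25.0, 25.5), (34.0, 7.0), 0.0)
[228 109  52  29 329] [254. 124.] [ 0.5053 -0.0757  0.034 ] ((253.11207580566406, 122.90516662597656), (53.966941833496094, 11.292353630065918), 23.198591232299805)
exp [253.22958333 123.33129134]
(np.float64(192.7591227850928), np.float64(167.09596009634433)) 179 78.33333333333333
(np.float64(167.4545962223999), np.float64(173.77444466449614)) 186 90.06172839506173
(np.float64(188.2208663867853), np.float64(150.09015854802612)) 177 87.45679012345678
(np.float64(162.95674174228338), np.float64(156.9226123556732)) 179 73.27160493827161
```

The lid's handle is still at (.505,-.076), unmoved. All four cells show a cap. Turning to fetch the lid.

jog_arm:
  increments: [11,5,0,0,0,0.12,22,10,0,0,0,0.24,33,15,0,0,0,0.36,44,20,0,0,0,0.48,55,25,0,0,0,0.6]

```text
clock: 31.63
tool_pos: [0.5061, -0.0735, 0.2011]
eef_rot: [[0.537, 0.844, -0.0], [0.844, -0.537, 0.0], [0.0, -0.0, -1.0]]
force: [-0.5, -0.2, -0.1]
gripper_width: 0.05
grip_force: 0.0
```

jog_arm:
  increments: [0,0,-20,0,0,0.12,0,0,-40,0,0,0.24,0,0,-60,0,0,0.36,0,0,-80,0,0,0.48,0,0,-100,0,0,0.585]

```text
clock: 32.05
tool_pos: [0.5057, -0.0737, 0.1002]
eef_rot: [[-0.019, 1.0, 0.0], [1.0, 0.019, 0.0], [0.0, 0.0, -1.0]]
force: [-0.7, -0.5, -0.5]
gripper_width: 0.05
grip_force: 0.0
```

jog_arm:
  increments: [0,0,0,0,0,0,0,0,0,0,0,0]

```text
clock: 32.22
tool_pos: [0.5047, -0.0741, 0.1006]
eef_rot: [[-0.008, 1.0, -0.002], [1.0, 0.008, 0.001], [0.001, -0.002, -1.0]]
force: [0.5, 0.6, 0.1]
gripper_width: 0.0496
grip_force: 0.0
```

```bash
python3 - <<'E'
from h import *
d=snap('wrist','w18');o=get_obs();print(o['tool_pos'],o['eef_rot'],o['force'],o['clock'])
g=d['image'].max(axis=2)
m=(g<60).astype(np.uint8);m[250:]=0
n,l,s,c=cv2.connectedComponentsWithStats(m)
for i in range(1,n):
  if s[i,4]>150: print(s[i],c[i].round(0),onz(d,*c[i],.034).round(4),cv2.minAreaRect(np.argwhere(l==i)[:,::-1].astype(np.float32)))
print('exp',proj(d,[.506,-.0745,.034]),proj(d,[.506,-.0425,.034]),proj(d,[.506,-.1065,.034]))
E
```

```text
[ 0.50550232 -0.07440681  0.10155276] [[-7.70164453e-03  9.99970235e-01 -4.63014817e-04]
 [ 9.99970315e-01  7.70174995e-03  2.26339705e-04]
 [ 2.29898992e-04 -4.61257885e-04 -9.99999867e-01]] [ 0.25445024 -0.42907898  0.37071739] 32.2667
[251 161  16  73 631] [257. 201.] [ 0.5054 -0.074   0.034 ] ((258.5, 197.0), (72.0, 15.0), 90.0)
[196 213  23  37 539] [210. 235.] [ 0.4638 -0.1053  0.034 ] ((212.69131469726562, 233.9482421875), (18.917078018188477, 41.531585693359375), 25.463346481323242)
[295 213  23  37 538] [303. 234.] [ 0.5459 -0.1044  0.034 ] ((300.5862121582031, 233.53448486328125), (41.361534118652344, 18.776823043823242), 66.80140686035156)
exp [258.14754998 201.68341441] [258.56355358 164.66951083] [257.75902603 236.25231761]
```

jog_arm:
  increments: [0,0,-35,0,0,-0.008,0,0,-60,0,0,-0.008,0,0,-73,0,0,-0.008,0,0,-76,0,0,-0.008,0,0,-76,0,0,-0.008]

```text
clock: 32.68
tool_pos: [0.5054, -0.0751, 0.0256]
eef_rot: [[-0.0, 1.0, -0.0], [1.0, 0.0, 0.0], [0.0, -0.0, -1.0]]
force: [1.3, 1.0, -0.2]
gripper_width: 0.0504
grip_force: 0.0
```

jog_arm:
  increments: [0,0,0,0,0,0,0,0,0,0,0,0,0,0,0,0,0,0,0,0,0,0,0,0,0,0,0,0,0,0]
  claw: 8
  force: 40

```text
clock: 33.1
tool_pos: [0.5053, -0.0754, 0.0258]
eef_rot: [[-0.002, 1.0, 0.001], [1.0, 0.002, -0.0], [-0.0, 0.001, -1.0]]
force: [0.2, 0.3, 0.1]
gripper_width: 0.0189
grip_force: 0.0
```

jog_arm:
  increments: [0,0,0,0,0,0,0,0,0,0,0,0,0,0,0,0,0,0]

```text
clock: 33.35
tool_pos: [0.5055, -0.0754, 0.0257]
eef_rot: [[-0.002, 1.0, 0.001], [1.0, 0.002, -0.0], [-0.0, 0.001, -1.0]]
force: [-0.6, 0.4, 6.7]
gripper_width: 0.0137
grip_force: 40.0
```

jog_arm:
  increments: [0,0,30,0,0,0,0,0,70,0,0,0,0,0,110,0,0,0,0,0,150,0,0,0,0,0,190,0,0,0]

```text
clock: 33.77
tool_pos: [0.5039, -0.0751, 0.2166]
eef_rot: [[-0.002, 1.0, -0.002], [1.0, 0.002, 0.0], [0.0, -0.002, -1.0]]
force: [0.9, -0.1, -1.8]
gripper_width: 0.0136
grip_force: 40.0
```

jog_arm:
  increments: [13.7,35.2,0,0,0,0.077,27.4,70.4,0,0,0,0.155,41,105.6,0,0,0,0.232,54.8,140.8,0,0,0,0.31,68.5,176,0,0,0,0.387]

```text
clock: 34.18
tool_pos: [0.5732, 0.1023, 0.2148]
eef_rot: [[-0.383, 0.924, -0.001], [0.924, 0.383, -0.0], [0.0, -0.001, -1.0]]
force: [-0.2, -0.7, -2.6]
gripper_width: 0.0138
grip_force: 40.0
```

jog_arm:
  increments: [13.7,35,0,0,0,0,27.4,70,0,0,0,0,27.4,70,0,-0.0265,0.065,0,27.4,70,0,-0.053,0.13,0,27.4,70,0,-0.0796,0.194,0]

```text
clock: 34.6
tool_pos: [0.6003, 0.1714, 0.2149]
eef_rot: [[-0.38, 0.904, -0.197], [0.925, 0.372, -0.081], [-0.0, -0.213, -0.977]]
force: [-0.0, 0.0, -2.4]
gripper_width: 0.0137
grip_force: 40.0
```

jog_arm:
  increments: [0,0,-20,0,0,0,0,0,-40,0,0,0,0,0,-40,0,0,0,0,0,-40,0,0,0]

```text
clock: 34.93
tool_pos: [0.5996, 0.1704, 0.1739]
eef_rot: [[-0.379, 0.904, -0.196], [0.925, 0.371, -0.08], [0.0, -0.212, -0.977]]
force: [0.2, 0.2, -1.7]
gripper_width: 0.0137
grip_force: 40.0
```

```bash
python3 - <<'E'
from h import *
d=snap('wrist','w19');o=get_obs();print(o['tool_pos'],o['eef_rot'],o['force'],o['clock'],o['gripper_width'])
E
```

```text
[0.60047937 0.17059381 0.17521531] [[-3.79173693e-01  9.04763431e-01 -1.93985682e-01]
 [ 9.25325497e-01  3.70790013e-01 -7.92936942e-02]
 [ 1.85918804e-04 -2.09565981e-01 -9.77794490e-01]] [-0.05317408  0.18678868 -2.27730746] 34.9833 0.013723692733531037
```

jog_arm:
  increments: [0,0,-20,0,0,0,0,0,-36,0,0,0,0,0,-45,0,0,0,0,0,-50,0,0,0,0,0,-54,0,0,0]

```text
clock: 35.4
tool_pos: [0.6011, 0.1707, 0.1217]
eef_rot: [[-0.379, 0.905, -0.192], [0.925, 0.371, -0.079], [-0.0, -0.208, -0.978]]
force: [0.0, -0.0, -2.3]
gripper_width: 0.0137
grip_force: 40.0
```

jog_arm:
  increments: [0,0,0,0,0,0,0,0,0,0,0,0]

```text
clock: 35.57
tool_pos: [0.6012, 0.1708, 0.1219]
eef_rot: [[-0.379, 0.905, -0.192], [0.925, 0.371, -0.079], [-0.0, -0.208, -0.978]]
force: [-0.6, -0.1, -2.1]
gripper_width: 0.0136
grip_force: 40.0
```

```bash
python3 - <<'E'
from h import *
o=get_obs();print(o['tool_pos'],o['eef_rot'][:,2],o['force'],o['ft_torque'],o['gripper_width'])
C=np.array([.611,.1752]);ax=np.array([.925,.38]);print('case x of TCP',ax@(o['tool_pos'][:2]-C))
E
```

```text
[0.60123363 0.17080155 0.12194542] [-0.19201649 -0.07877099 -0.97822533] [-0.60568362 -0.09960925 -2.13371405] [ 0.02203879 -0.29805874  0.0464963 ] 0.013643705826198007
case x of TCP -0.010705304268538659
```

jog_arm:
  increments: [0,0,-1.5,0,0,0,0,0,-2.5,0,0,0,3,1.2,-2.5,0,0,0,6,2.5,-2.5,0,0,0,9,3.7,-2.5,0,0,0]

```text
clock: 35.98
tool_pos: [0.6103, 0.1746, 0.1189]
eef_rot: [[-0.379, 0.905, -0.192], [0.925, 0.371, -0.079], [0.0, -0.208, -0.978]]
force: [-0.3, -0.5, -3.2]
gripper_width: 0.0131
grip_force: 40.0
```

jog_arm:
  increments: [1.5,0.6,0,0,0,0,3,1.2,0,0,0,0,4.5,1.8,0,0,0,0,4.5,1.8,0,0,0,0]

```text
clock: 36.32
tool_pos: [0.6146, 0.1764, 0.1186]
eef_rot: [[-0.379, 0.905, -0.193], [0.925, 0.371, -0.079], [0.0, -0.208, -0.978]]
force: [-0.3, 0.2, -2.1]
gripper_width: 0.0137
grip_force: 40.0
```

```bash
python3 - <<'E'
from h import *
o=get_obs();print(o['tool_pos'],o['eef_rot'][:,2],o['force'],o['ft_torque'],o['gripper_width'])
C=np.array([.611,.1752]);ax=np.array([.925,.38]);print('case x of TCP',ax@(o['tool_pos'][:2]-C))
E
```

```text
[0.61457009 0.17635959 0.11863073] [-0.19278325 -0.07901816 -0.97805457] [-0.2890535   0.16487086 -2.08195815] [ 0.00261995 -0.28367911 -0.00780168] 0.013681382202753091
case x of TCP 0.0037429797612738886
```

jog_arm:
  increments: [1.2,0.5,0,0,0,0,2.3,1,0,0,0,0,2.3,1,0,0,0,0]

```text
clock: 36.57
tool_pos: [0.6168, 0.1773, 0.1187]
eef_rot: [[-0.379, 0.905, -0.193], [0.925, 0.371, -0.079], [0.0, -0.208, -0.978]]
force: [0.6, -0.2, -2.4]
gripper_width: 0.0138
grip_force: 40.0
```

jog_arm:
  increments: [-1.1,-0.5,-1.9,0.013,-0.032,0,-2.3,-0.95,-3.8,0.0265,-0.065,0,-3.4,-1.4,-5.8,0.04,-0.097,0,-4.4,-1.8,-7.8,0.053,-0.13,0,-4.4,-1.8,-7.8,0.053,-0.13,0]

```text
clock: 36.98
tool_pos: [0.6108, 0.1749, 0.1107]
eef_rot: [[-0.379, 0.923, -0.064], [0.925, 0.378, -0.026], [-0.0, -0.07, -0.998]]
force: [-0.6, -0.2, -2.1]
gripper_width: 0.0136
grip_force: 40.0
```

```bash
python3 - <<'E'
from h import *
o=get_obs();print(o['tool_pos'],o['eef_rot'],o['force'],o['ft_torque'],o['gripper_width'])
C=np.array([.611,.1752]);ax=np.array([.925,.38]);print('case x of TCP',ax@(o['tool_pos'][:2]-C))
E
```

```text
[0.61084612 0.17490748 0.11073521] [[-3.79128963e-01  9.23106307e-01 -6.43115440e-02]
 [ 9.25343836e-01  3.78202935e-01 -2.64825601e-02]
 [-1.23403565e-04 -6.95505964e-02 -9.97578418e-01]] [-0.62985395 -0.24753536 -2.11976576] [ 0.00162519 -0.17258353  0.01248517] 0.013637780742547703
case x of TCP -0.00025349802969748867
```

jog_arm:
  increments: [0.8,0.1,-1.2,0.007,-0.016,0,0.8,0.1,-2.4,0.013,-0.032,0,0.7,0,-3.6,0.02,-0.048,0,0.6,-0.1,-4.7,0.0264,-0.0643,0,0.6,-0.1,-4.7,0.0264,-0.0643,0]

```text
clock: 37.4
tool_pos: [0.6124, 0.1752, 0.1059]
eef_rot: [[-0.379, 0.925, 0.0], [0.925, 0.379, -0.0], [-0.0, 0.0, -1.0]]
force: [-0.6, -0.5, -2.7]
gripper_width: 0.0137
grip_force: 40.0
```

jog_arm:
  increments: [0,0,0,0,0,0,0,0,0,0,0,0]

```text
clock: 37.57
tool_pos: [0.6128, 0.1754, 0.1062]
eef_rot: [[-0.379, 0.925, -0.001], [0.925, 0.379, -0.0], [-0.0, -0.001, -1.0]]
force: [-1.7, -0.8, -2.7]
gripper_width: 0.0134
grip_force: 40.0
```

```bash
python3 - <<'E'
from h import *
d=snap('wrist','w20');o=get_obs();print(o['tool_pos'],o['eef_rot'],o['force'],o['ft_torque'],o['gripper_width'])
E
```

```text
[0.6128428  0.17537904 0.10613308] [[-3.79128140e-01  9.25343919e-01 -6.96470682e-04]
 [ 9.25344179e-01  3.79127984e-01 -3.49164460e-04]
 [-5.90456842e-05 -7.76853164e-04 -9.99999697e-01]] [-0.84014001  0.3082386  -2.69557219] [-0.02610173  0.0735198  -0.13863486] 0.013377011132630671
```

jog_arm:
  increments: [-0.9,-0.4,-0.7,0,0,0,-0.9,-0.4,-1.4,0,0,0,-0.9,-0.4,-1.4,0,0,0]

```text
clock: 37.87
tool_pos: [0.6125, 0.1752, 0.1057]
eef_rot: [[-0.379, 0.925, 0.001], [0.925, 0.379, 0.0], [-0.0, 0.001, -1.0]]
force: [-1.6, 0.8, 5.5]
gripper_width: 0.0137
grip_force: 40.0
```

```bash
python3 - <<'E'
from h import *
o=get_obs();print(o['tool_pos'],o['force'],o['ft_torque'])
E
```

```text
[0.6125397  0.17517629 0.10574221] [-1.6257119   0.78704728  5.52955537] [0.01214165 0.27485983 0.00581097]
```

jog_arm:
  increments: [0,0,0,0,0,0,0,0,0,0,0,0,0,0,0,0,0,0,0,0,25,0,0,0,0,0,53,0,0,0]
  claw: 50

```text
clock: 38.28
tool_pos: [0.6104, 0.1745, 0.1562]
eef_rot: [[-0.379, 0.925, -0.004], [0.925, 0.379, -0.002], [0.0, -0.005, -1.0]]
force: [0.1, -0.5, -0.4]
gripper_width: 0.045
grip_force: 0.0
```

jog_arm:
  increments: [0,0,0,0,0,0,0,0,0,0,0,0]

```text
clock: 38.45
tool_pos: [0.6131, 0.1752, 0.1594]
eef_rot: [[-0.379, 0.925, 0.003], [0.925, 0.379, 0.001], [-0.001, 0.003, -1.0]]
force: [0.2, -0.1, 0.6]
gripper_width: 0.0503
grip_force: 0.0
```

```bash
python3 - <<'E'
from h import *
snap('wrist','w21');snap('scene','s21');o=get_obs();print(o['tool_pos'],o['eef_rot'][:,2],o['force'],o['clock'])
for f in ('w5','w21'):
  d=load(f);g=d['image'].max(axis=2);m=(g<60).astype(np.uint8);m[:150]=0;m[250:]=0;m[:,:230]=0;m[:,285:]=0
  n,l,s,c=cv2.connectedComponentsWithStats(m);i=1+np.argmax(s[1:,4]);print(f,s[i],c[i],onz(d,*c[i],.11).round(4))
  b=cv2.minAreaRect(np.argwhere(l==i)[:,::-1].astype(np.float32));print(b)
for f in ('s6','scene0','s21'):
  d=load(f);print(f)
a=load('scene0')['image'][125:185,185:258].astype(int);b=load('s21')['image'][125:185,185:258].astype(int)
print(np.abs(a-b).max(axis=2).mean())
E
```

```text
[0.61150236 0.17481088 0.15713083] [-6.78091506e-04 -4.16506819e-04 -9.99999683e-01] [ 0.17235589  0.28621732 -0.21019162] 38.55
w5 [247 165  18  81 951] [255.04206099 198.80651945] [0.6068 0.1826 0.11  ]
((255.5, 205.0), (80.0, 17.0), 90.0)
w21 [247 163  18  80 918] [254.32897603 195.96732026] [0.6079 0.1836 0.11  ]
((255.5, 202.5), (79.0, 17.0), 90.0)
s6
scene0
s21
7.426255707762557
```

jog_arm:
  increments: [0,0,15,0,0,-0.12,0,0,30,0,0,-0.24,0,0,45,0,0,-0.36,0,0,45,0,0,-0.48,0,0,45,0,0,-0.6]

```text
clock: 38.97
tool_pos: [0.6118, 0.1749, 0.2023]
eef_rot: [[0.215, 0.977, -0.0], [0.977, -0.215, -0.0], [-0.0, -0.0, -1.0]]
force: [-0.9, -1.2, -0.2]
gripper_width: 0.05
grip_force: 0.0
```

jog_arm:
  increments: [-20,-8,0,0,0,-0.12,-40,-16,0,0,0,-0.24,-60,-24,0,0,0,-0.36,-80,-32,0,0,0,-0.48,-103,-41,0,0,0,-0.6]

```text
clock: 39.38
tool_pos: [0.5075, 0.1335, 0.2013]
eef_rot: [[0.729, 0.684, -0.002], [0.684, -0.729, -0.001], [-0.002, -0.001, -1.0]]
force: [-0.7, 0.2, 0.8]
gripper_width: 0.05
grip_force: 0.0
```

jog_arm:
  increments: [0,0,0,0,0,-0.12,0,0,0,0,0,-0.24,0,0,0,0,0,-0.36,0,0,0,0,0,-0.372,0,0,0,0,0,-0.372]

```text
clock: 39.8
tool_pos: [0.5083, 0.1338, 0.2018]
eef_rot: [[0.925, 0.381, -0.002], [0.381, -0.925, -0.0], [-0.002, -0.0, -1.0]]
force: [0.2, -0.6, 0.1]
gripper_width: 0.0501
grip_force: 0.0
```

```bash
python3 - <<'E'
from h import *
d=snap('wrist','w22');o=get_obs();print(o['tool_pos'],o['eef_rot'][:,0],o['force'],o['clock'])
# compare with w4 (same pose, lid seated, latch open)
w=load('w4');print(ray(w,256,192)[0],ray(d,256,192)[0])
for f,x in (('w4',w),('w22',d)):
  g=x['image'].max(axis=2);m=(g<60).astype(np.uint8);m[215:]=0
  n,l,s,c=cv2.connectedComponentsWithStats(m)
  for i in range(1,n):
    if s[i,4]>100 and 150<c[i][0]<360: print(f,s[i],onz(x,*c[i],.11).round(4),onz(x,s[i,0],s[i,1]+s[i,3]/2,.114).round(4),onz(x,s[i,0]+s[i,2],s[i,1]+s[i,3]/2,.114).round(4))
E
```

```text
[0.50846881 0.13379418 0.20194429] [ 0.92430863  0.38164214 -0.00168101] [-0.61421362  0.21165005  0.44151893] 39.85
[0.57476765 0.16086084 0.3568324 ] [0.57376407 0.16043802 0.36025646]
w4 [219  60  77  20 545] [0.6058 0.1739 0.11  ] [0.5966 0.2029 0.114 ] [0.6203 0.1445 0.114 ]
w22 [220  58  75  19 571] [0.6078 0.1739 0.11  ] [0.5979 0.2031 0.114 ] [0.6216 0.1457 0.114 ]
```

The lid sits within about 1.5 mm of its original seat. Regripping the lever to close it.

jog_arm:
  increments: [0.5,0.5,-35,0,0,0.005,0.5,0.5,-70,0,0,0.005,0.5,0.5,-95,0,0,0.005,0.5,0.5,-103,0,0,0.005,0.5,0.5,-103,0,0,0.005]

```text
clock: 40.27
tool_pos: [0.5078, 0.134, 0.0977]
eef_rot: [[0.923, 0.385, -0.005], [0.385, -0.923, -0.001], [-0.005, -0.001, -1.0]]
force: [-0.3, 0.3, -0.5]
gripper_width: 0.0499
grip_force: 0.0
```

jog_arm:
  increments: [0,0,0,0,0,0,0,0,0,0,0,0,0,0,0,0,0,0,0,0,0,0,0,0,0,0,0,0,0,0]
  claw: 15
  force: 15

```text
clock: 40.68
tool_pos: [0.5101, 0.1346, 0.1008]
eef_rot: [[0.924, 0.383, 0.002], [0.383, -0.924, 0.001], [0.002, 0.0, -1.0]]
force: [-0.5, -0.1, 1.7]
gripper_width: 0.0255
grip_force: 15.0
```

jog_arm:
  increments: [0,0,0,0,0,0,0,0,0,0,0,0]

```text
clock: 40.85
tool_pos: [0.5096, 0.1345, 0.1003]
eef_rot: [[0.924, 0.383, 0.0], [0.383, -0.924, 0.0], [0.0, 0.0, -1.0]]
force: [-1.2, -0.1, 3.6]
gripper_width: 0.0254
grip_force: 15.0
```

jog_arm:
  increments: [-4.3,-1.8,-4.5,0,0,0,-7.9,-3.3,-9.6,0,0,0,-11.5,-4.7,-17.2,0,0,0,-13.6,-5.6,-25.4,0,0,0,-14.1,-5.9,-34,0,0,0]

```text
clock: 41.27
tool_pos: [0.4959, 0.1288, 0.0654]
eef_rot: [[0.924, 0.383, 0.002], [0.383, -0.924, 0.001], [0.002, -0.0, -1.0]]
force: [4.8, 4.4, 2.4]
gripper_width: 0.0254
grip_force: 15.0
```

jog_arm:
  increments: [1,0.4,-8.4,0,0,0,3.5,1.5,-16.5,0,0,0,7.5,3.1,-23.9,0,0,0,12.8,5.3,-30.3,0,0,0,13.8,5.7,-32,0,0,0]

```text
clock: 41.68
tool_pos: [0.5086, 0.134, 0.0329]
eef_rot: [[0.924, 0.383, -0.003], [0.383, -0.924, -0.001], [-0.003, -0.0, -1.0]]
force: [-4.0, -0.8, 23.4]
gripper_width: 0.0252
grip_force: 15.0
```

jog_arm:
  increments: [0,0,0,0,0,0,0,0,0,0,0,0]

```text
clock: 41.85
tool_pos: [0.5084, 0.1339, 0.0332]
eef_rot: [[0.924, 0.383, -0.002], [0.383, -0.924, -0.001], [-0.002, -0.0, -1.0]]
force: [0.2, 1.1, 9.1]
gripper_width: 0.0256
grip_force: 15.0
```

jog_arm:
  increments: [0,0,0,0,0,0,0,0,0,0,0,0,0,0,0,0,0,0,0,0,0,0,0,0,0,0,0,0,0,0]
  claw: 60

```text
clock: 42.27
tool_pos: [0.5086, 0.134, 0.0333]
eef_rot: [[0.924, 0.383, -0.001], [0.383, -0.924, -0.0], [-0.001, -0.0, -1.0]]
force: [-0.6, 0.1, 0.2]
gripper_width: 0.0567
grip_force: 0.0
```

jog_arm:
  increments: [1,-1,25,0,0,0,3,-3,60,0,0,0,3,-3,92,0,0,0,3,-3,92,0,0,0,3,-3,92,0,0,0]

```text
clock: 42.68
tool_pos: [0.5133, 0.1315, 0.1274]
eef_rot: [[0.924, 0.383, 0.003], [0.383, -0.924, 0.001], [0.003, 0.0, -1.0]]
force: [-0.2, 0.1, -1.2]
gripper_width: 0.0603
grip_force: 0.0
```

```bash
python3 - <<'E'
from h import *
d=snap('wrist','w23');o=get_obs();print(o['tool_pos'],o['eef_rot'][:,0],o['force'],o['clock'])
w=load('w2');print(ray(w,256,192)[0],ray(d,256,192)[0])
for f,x in (('w2',w),('w23',d)):
  g=x['image'].max(axis=2);m=(g<60).astype(np.uint8);m[215:]=0
  n,l,s,c=cv2.connectedComponentsWithStats(m)
  for i in range(1,n):
    if s[i,4]>60 and 150<c[i][0]<360: print(f,s[i],c[i].round(1))
a=w['image'][115:205,215:290].astype(np.float32);r=cv2.matchTemplate(d['image'][100:225,200:310].astype(np.float32),a,cv2.TM_CCOEFF_NORMED);print(r.max(),np.unravel_index(r.argmax(),r.shape),'ref (15,15)')
E
```

```text
[0.51213549 0.1312152  0.12599047] [9.23864136e-01 3.82719996e-01 6.79759216e-04] [ 0.0185723   0.18574982 -0.96091188] 42.7333
[0.57688017 0.15695847 0.28290835] [0.57783036 0.15809176 0.28626035]
w2 [ 194   34  112   32 2249] [246.3  50.8]
w2 [240 195  25   4  92] [251.4 196.5]
w23 [ 197   37  109   32 2224] [247.2  53.8]
w23 [240 197  25   5 101] [251.9 198.9]
0.9008934 (np.int64(17), np.int64(16)) ref (15,15)
```

The lever tip and handle both match their original positions in the picture (shifts under 3 px, the same as the camera offset). I'll back off and hand in.

jog_arm:
  increments: [-20,-10,30,0,0,0,-40,-20,60,0,0,0,-60,-40,90,0,0,0,-60,-40,90,0,0,0,-60,-40,90,0,0,0]

```text
clock: 43.15
tool_pos: [0.4517, 0.0907, 0.216]
eef_rot: [[0.924, 0.382, 0.001], [0.382, -0.924, 0.0], [0.001, 0.0, -1.0]]
force: [0.1, 0.1, -1.0]
gripper_width: 0.06
grip_force: 0.0
```

```bash
python3 -c "
from h import *
print(get_obs()['tool_pos']);print(finish_job())"
```

```text
[0.45171708 0.09074454 0.21595747]
the job is handed in; nothing more can be done
None
```

I handed the job in at about 43 s, with no verdict returned: all four bottles were placed in the case, the lid is back within about 1.5 mm of its original seat, and the latch looks closed as it was at the start; the bottles were not visible again once the lid was on.

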